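# Turn a tray of painted clay plaques over into a second tray

### The job

The three clay plaques in the brown tray on the slanted rack lie painted side down. Cap that tray, in the rack, with the empty blue tray, rim to rim, then turn both over together, keeping them closed, and set the closed pair fully back in the rack, square, with the blue tray underneath, so that all three plaques lie painted side up in the blue tray. Leave the brown tray on top as the cover, and spill no plaque.

Things in the scene. Friction and masses are not known exactly. Their poses are not given: they have to be found in the camera images.
- full_center (a point): Dark brown wooden tray with the three plaques, leaning in the rack, open side up and outwards, its x axis down the slope. 132 mm long (x axis), 64 wide (y), 16 thick: floor 9.5, walls 6 thick and 6.5 high, four 3 mm ridges across the floor making three bays; about 0.12 kg. Point: the tray's centre, half-way through its thickness; z points out of the open side.
- empty_center (a point): Blue wooden tray, empty, same form as the brown one; starts upside down (z down) on the green block. 132 mm long (x axis), 64 wide (y), 16 thick: floor 9.5, walls 6 thick and 6.5 high, four 3 mm ridges across the floor making three bays; about 0.12 kg. Point: the tray's centre, half-way through its thickness; z points out of the open side. Two trays fit rim to rim, 32 mm thick together, without a catch: pinch them to keep them closed.
- block_top (a point): Centre of the top of the fixed green block, 110 x 44 mm and 45 mm high, under the blue tray. The tray lies along it, up to 12 mm off centre, overhanging about 10 mm at each long side; its centre is 53 mm above the table. x axis along the block. Figures up to 140 mm high stand on a glass shelf at the left (y over 0.38) and a glass door 215 mm high at the right (y below -0.42).
- rack_corner (a point): Fixed wooden V-shaped rack. Point: mid-length of the V's inner corner, 45 mm above the table; y along the corner, z up, x level to the open front (away from the robot, yaw up to 0.12 rad). The back-rest rises at 50 degrees towards -x; the ledge, square to it, rises at 40 degrees towards +x, 54 mm deep. Two cheeks, 76 mm apart and 25 mm high up the slope, locate the trays' lower ends sideways.
- rack_gap (a point): Point in the rack's back-rest, 80 mm up the slope from the corner, in the gap between its two bars. The bars are 10 mm wide, reach 100 mm up the slope and leave 42 mm clear between them, with over 45 mm free behind, so a finger can go behind the trays from above. Axes as rack_corner.
- rack_seat (a point): Where the centre of a tray lies that is seated on the rack's back-rest with its lower end on the ledge: 66 mm up the slope from the corner, 8 mm out. x axis down the slope, z square out of the back-rest (50 degrees from vertical), y level. A second tray capping it has its centre 16 mm further along z.
- plaque_a_center (a point): Clay plaque 26 x 36 x 9 mm, bare terracotta on the back, white with a yellow disc and two blue dots on the painted face; one of three, lying loose and standing 2.5 mm proud in the bays of the brown tray, painted face towards the tray's floor. Point at its centre; its z axis points out of the painted face.
- plaque_b_center (a point): Clay plaque 26 x 36 x 9 mm, bare terracotta on the back, white with a red disc and two blue dots on the painted face; one of three, lying loose and standing 2.5 mm proud in the bays of the brown tray, painted face towards the tray's floor. Point at its centre; its z axis points out of the painted face.
- plaque_c_center (a point): Clay plaque 26 x 36 x 9 mm, bare terracotta on the back, white with a green disc and two blue dots on the painted face; one of three, lying loose and standing 2.5 mm proud in the bays of the brown tray, painted face towards the tray's floor. Point at its centre; its z axis points out of the painted face.
Mind the look-alikes: they are no part of the job. Of the things like the part that bears empty_center, leave any that is red; of the rest the smaller one is meant.

How it is judged (in metres and radians):
On the way, in this order (a step that is already met when the one before it is completed fails the run):
1. the blue tray caps the brown tray rim to rim, with the brown one seated in the rack (z of empty_center in the frame of full_center between 0.012 and 0.0205 m and x of empty_center in the frame of full_center between -0.01 and 0.01 m and y of empty_center in the frame of full_center between -0.01 and 0.01 m and angle between the x axis of empty_center and the x axis of full_center, either way round below 0.13 rad and angle between full_center's own z axis and vertical below 1 rad and distance between full_center and rack_seat below 0.015 m), for 0.3 s.
2. the two trays, still closed, have been turned over together (z of full_center in the frame of empty_center between 0.012 and 0.0205 m and x of full_center in the frame of empty_center between -0.01 and 0.01 m and y of full_center in the frame of empty_center between -0.01 and 0.01 m and angle between the x axis of full_center and the x axis of empty_center, either way round below 0.13 rad and angle between empty_center's own z axis and vertical below 1.2 rad and angle between full_center's own z axis and vertical above 1.9 rad), for 0.2 s.
At the end, for the whole second after the job is handed in: Blue tray seated in the rack (within 10 mm of rack_seat, 7 degrees), open side up; brown tray rim to rim on it (within 10 mm and 7 degrees, gap under 4.5 mm); all three plaques in the blue tray, painted face up (z of full_center in the frame of empty_center between 0.012 and 0.0205 m and x of full_center in the frame of empty_center between -0.01 and 0.01 m and y of full_center in the frame of empty_center between -0.01 and 0.01 m and angle between the x axis of full_center and the x axis of empty_center, either way round below 0.13 rad and z of plaque_a_center in the frame of empty_center between 0 and 0.0115 m and x of plaque_a_center in the frame of empty_center between -0.06 and 0.06 m and y of plaque_a_center in the frame of empty_center between -0.03 and 0.03 m and angle between each of plaque_a_center, plaque_b_center, plaque_c_center's own z axis and vertical below 1.25 rad and z of plaque_b_center in the frame of empty_center between 0 and 0.0115 m and x of plaque_b_center in the frame of empty_center between -0.06 and 0.06 m and y of plaque_b_center in the frame of empty_center between -0.03 and 0.03 m and z of plaque_c_center in the frame of empty_center between 0 and 0.0115 m and x of plaque_c_center in the frame of empty_center between -0.06 and 0.06 m and y of plaque_c_center in the frame of empty_center between -0.03 and 0.03 m and angle between empty_center's own z axis and vertical between 0.75 and 1 rad and angle between full_center's own z axis and vertical above 1.9 rad and distance between empty_center and rack_seat below 0.01 m and angle between the x axis of empty_center and the x axis of rack_seat, either way round below 0.13 rad); the robot touches nothing.
It fails at once if a plaque is spilled ((distance between plaque_a_center and full_center above 0.085 m and distance between plaque_a_center and empty_center above 0.085 m) or (distance between plaque_b_center and full_center above 0.085 m and distance between plaque_b_center and empty_center above 0.085 m) or (distance between plaque_c_center and full_center above 0.085 m and distance between plaque_c_center and empty_center above 0.085 m)).
It also fails if it takes over 67 s, if anything falls off the work surface, if the arm or the gripper's body presses on something with over 40 N, if the wrist force passes 120 N, or if a joint passes its speed limit or range.

### The arm

A 6-joint arm with a two-finger parallel gripper is mounted at the origin on the work surface. World frame = base frame: x ahead of the robot, y to its left, z up, the work surface at z = 0. Lengths are in m, angles in degrees, forces in N, time in s.
With the tool pointing down it reaches from about 0.4 to 0.825 m from the base axis. Payload 7 kg.
Tool frame: the origin (TCP) lies at the very end of the fingers, on their centre line; the grasp point (between the pads) lies 19 mm behind it (ctrl.grasp_offset is the distance from the TCP to the grasp point, in m); z points along the fingers, y is the line along which they close (so a half turn about z gives the same grasp; the last joint's range is limited). The gripper opens to 88 mm and grips with 3 to 60 N. Pads are 19 mm wide; open, the fingers measure 130 mm over their backs; the gripper's body (78 mm by 193 mm) begins 47 mm behind the grasp point.
Start: joints at [16.507, 20.546, 0.682, 0, -70.136, -16.507], TCP at [0.675, -0, 0.227] pointing down, gripper open.
Joint ranges: [-176.03, 176.03], [-82.01, 121.73], [-58.28, 71.71], [-173.87, 95.51], [-174.79, -0.11], [-173.66, 173.66]. Speed limits (degrees/s): [136.94, 136.94, 172.46, 180, 180, 180].

### API

Orientations are given as [roll, pitch, yaw] about the fixed x, y, z axes, in that order (R = Rz(yaw) Ry(pitch) Rx(roll)).
In Python, from plant import ctrl gives the robot as it stands. The module is installed in compiled form; this text tells all that it offers.
- The arm moves only by the tool jog_arm, never from a script. Its argument "plan" is a list that holds one entry, the list of rows, each a list of 7 numbers: the opening, from 0 (shut) to 1 (fully open), then the shift along the tool's x, y, z in m, then the turn, a rotation vector about the tool's x, y, z in degrees. A call has 1 to 20 rows; each row is the pose to reach, as a shift and turn from the pose commanded when the call began, along the tool's axes at that moment; what a row does not reach only later rows make up. A row lasts 1/8 s, in which the tool goes at most 62.5 mm and 10.7 degrees, less where a joint would pass 70% of its speed; a pose out of reach is approached as far as the arm can. A call with a gripper value outside its range is refused whole. The fingers move at their own pace and stop on an object; the grip force is fixed at half the most. Time passes only in rows, so rows that repeat a pose let the fingers close. It gives the time, the measured TCP pose, the force, the opening and the grip force at its end, in the units of the state.
- ctrl.get_obs(): the state, without advancing time (a new reading comes with each control period).
- ctrl.snapshot(name): name is "scene" or "side" or "wrist"; returns a dict with "image" (384x512x3 uint8, red, green, blue), "vertical_fov" (degrees; the focal length in pixels is half the picture's height over the tangent of half this angle, whatever the lens; pixels are square), "cx", "cy" (the principal point, pixels), "R" (3x3) and "t" (3): a world point X has camera coordinates R X + t; the wrist camera has in their place "T_tool_cam" (4x4, takes a point from camera to tool coordinates, whose origin is the TCP and whose axes are the flange's). Camera axes: x right, y down, z forward; pixel columns grow to the right and rows downward; lengths in m; the calibration is good to about 2 mm. A picture is of the moment at which its call begins: read the wrist's pose just before it. There is no depth.
- ctrl.close_job(): hands the job in; it is judged then, once.
The state is a dict: "clock": time; "joint_pos": joint angles; "qvel": joint speeds; "tau": joint torques, N m; "tool_pos": TCP position; "orientation": TCP orientation; "force": force on the tool from outside, world axes, zero at the start; "moment": the same for the moment, N m; "opening": finger opening in m; "gripper_force": force on a finger pad.
Only numpy, scipy, OpenCV 4.12 (cv2) and the standard library are available. Lean on these libraries where they do the work, as an engineer would, in place of code of your own. Each camera call takes 0.05 s, during which the arm holds its last target. There are 200 camera calls.

## Working session

There is one attempt and no reset: what is moved stays moved. The work goes in short steps, Python scripts to look and compute and a tool call to move; the robot and the scene stay as the last step left them, time stands still between calls to the robot, and variables do not carry over. Pictures are saved under pics/ and viewed, at most 10 in all, crops included, and the job is handed in when it is done.

Besides the shell and the picture viewer there is one more tool, called after "Call:" by a JSON object that holds its "name" and its "arguments". jog_arm: Moves the arm, as the interface text tells. Its arguments: {"type":"object","properties":{"plan":{"type":"array","items":{"type":"array","items":{"type":"array","items":{"type":"number"}}}}},"required":["plan"]}

```bash
mkdir -p pics
python3 - <<'E'
from plant import ctrl
import cv2, numpy as np
o=ctrl.get_obs(); print({k:np.round(v,3).tolist() for k,v in o.items()})
for n in ["scene","side","wrist"]:
    s=ctrl.snapshot(n); cv2.imwrite(f"pics/{n}0.png",s["image"][:,:,::-1])
    print(n,{k:np.round(v,4).tolist() for k,v in s.items() if k!="image"})
a=cv2.imread("pics/scene0.png");b=cv2.imread("pics/side0.png")
E
ls
```

```text
{'clock': 0.0, 'joint_pos': [16.507, 20.593, 0.632, -0.02, -70.136, -16.506], 'qvel': [0.008, -0.069, -0.006, -0.042, 0.068, -0.101], 'tau': [-0.001, -58.273, 29.306, 6.997, 0.007, -0.0], 'tool_pos': [0.674, -0.0, 0.226], 'orientation': [179.902, -0.009, -90.006], 'force': [1.049, 0.892, 0.015], 'moment': [-0.023, -0.025, -0.013], 'gripper_force': 0.0, 'opening': 0.088}
scene {'vertical_fov': 46.4428, 'cx': 254.19, 'cy': 199.8747, 'R': [[-0.7538, 0.6566, 0.0257], [0.3306, 0.4128, -0.8487], [-0.5679, -0.6312, -0.5283]], 't': [0.4439, -0.0414, 1.1367]}
side {'vertical_fov': 49.4541, 'cx': 262.5419, 'cy': 190.4052, 'R': [[-0.8532, -0.5216, 0.0007], [-0.3441, 0.562, -0.7522], [0.3919, -0.642, -0.659]], 't': [0.4129, 0.3071, 0.695]}
wrist {'vertical_fov': 71.8043, 'cx': 255.6818, 'cy': 189.7703, 'T_tool_cam': [[-0.0003, -0.965, -0.2622, 0.0718], [1.0, -0.0, -0.0011, 0.0004], [0.0011, -0.2622, 0.965, -0.1585], [0.0, 0.0, 0.0, 1.0]]}
pics
```

View pics/scene0.png

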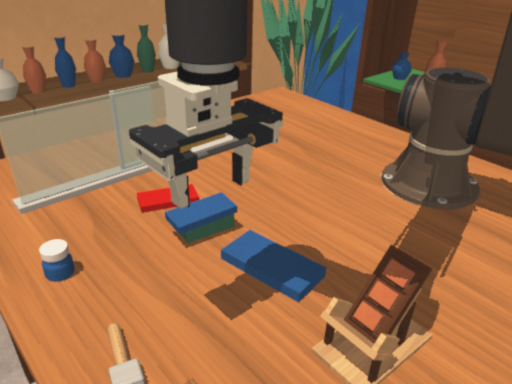

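View pics/side0.png

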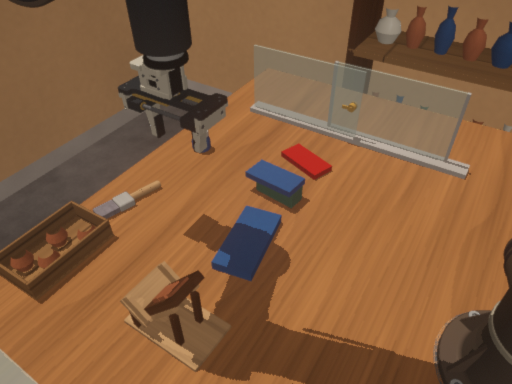

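Scene view: the candidates are a red tray at (167,199), a blue tray on the green block at (201,213), and a larger blue one lying flat at (273,263). The one meant is at (201,213): it isn't red, it is the smaller blue one, and it sits on the green block. In the side view it is at (275,177). The brown tray with three plaques is in the rack at about (385,290).

```bash
cat > h.py <<'E'
import numpy as np, cv2
from plant import ctrl
from scipy.spatial.transform import Rotation as Ro
def pose():
    o=ctrl.get_obs(); return Ro.from_euler('xyz',o["orientation"],degrees=True).as_matrix(),np.array(o["tool_pos"])
def cam(n):
    """image(BGR), K, R, t (world->cam)"""
    Rt,p=pose(); s=ctrl.snapshot(n); h=s["image"].shape[0]
    f=h/2/np.tan(np.radians(s["vertical_fov"])/2); K=np.array([[f,0,s["cx"]],[0,f,s["cy"]],[0,0,1.]])
    if n=="wrist":
        T=np.array(s["T_tool_cam"]); Rc=Rt@T[:3,:3]; c=Rt@T[:3,3]+p; R=Rc.T; t=-R@c
    else: R=np.array(s["R"]);t=np.array(s["t"])
    return s["image"][:,:,::-1].copy(),K,R,t
def ray(c,uv):
    _,K,R,t=c; d=R.T@np.linalg.inv(K)@np.array([uv[0],uv[1],1.]); return -R.T@t,d/np.linalg.norm(d)
def onz(c,uv,z):
    o,d=ray(c,uv); return o+d*(z-o[2])/d[2]
def onplane(c,uv,p,n):
    o,d=ray(c,uv); return o+d*(np.dot(p-o,n)/np.dot(d,n))
def tri(obs):
    """[(cam,uv)..] -> point, rms residual"""
    A=[];b=[];
    for c,uv in obs:
        o,d=ray(c,uv); P=np.eye(3)-np.outer(d,d); A.append(P);b.append(P@o)
    A=np.vstack(A);b=np.concatenate(b); x=np.linalg.lstsq(A,b,rcond=None)[0]
    return x,np.sqrt(np.mean((A@x-b)**2)*3)
def proj(c,X):
    _,K,R,t=c; q=K@(R@np.asarray(X)+t); return q[:2]/q[2]
def blobs(img,lo,hi,amin=80):
    m=cv2.inRange(cv2.cvtColor(img,cv2.COLOR_BGR2HSV),np.array(lo),np.array(hi))
    n,l,s,ce=cv2.connectedComponentsWithStats(m)
    return [(s[i].tolist(),ce[i].round(1).tolist()) for i in range(1,n) if s[i,4]>amin],l
E
python3 - <<'E'
from h import *
for n in ["scene","side","wrist"]:
    c=cam(n); b,l=blobs(c[0],(100,120,40),(125,255,255),150); print(n,b)
a=cv2.imread("pics/scene0.png")[170:300,120:340]; b=cv2.imread("pics/side0.png")[140:285,190:340]; w=cv2.imread("pics/wrist0.png")
a=cv2.resize(a,None,fx=1.8,fy=1.8,interpolation=2); b=cv2.resize(b,None,fx=1.6,fy=1.6,interpolation=2)
o=np.zeros((600,800,3),np.uint8); o[:a.shape[0],:a.shape[1]]=a; o[:b.shape[0],400:400+b.shape[1]]=b
w=cv2.resize(w,(456,342)); o[250:592,:456]=w
cr=cv2.imread("pics/scene0.png")[235:384,310:440]; cr=cv2.resize(cr,None,fx=2.3,fy=2.3,interpolation=2); o[250:250+cr.shape[0],470:470+cr.shape[1]]=cr
cv2.imwrite("pics/crop1.png",o)
E
```

```text
scene [([304, 0, 63, 110, 3546], [337.3, 56.4]), ([110, 37, 23, 40, 618], [120.7, 59.0]), ([56, 39, 19, 48, 578], [64.4, 66.0]), ([392, 54, 19, 25, 310], [401.2, 67.5]), ([166, 193, 70, 41, 1477], [200.6, 212.7]), ([222, 231, 103, 70, 3587], [273.8, 264.5]), ([43, 256, 30, 24, 489], [58.4, 269.1])]
side [([500, 34, 12, 33, 303], [506.3, 50.7]), ([253, 163, 43, 28, 626], [274.9, 176.1]), ([237, 207, 43, 28, 656], [259.0, 219.4]), ([213, 250, 18, 17, 178], [221.8, 258.6])]
wrist [([292, 0, 128, 45, 4703], [357.8, 18.9]), ([321, 86, 74, 134, 8267], [359.3, 153.0])]
```

View pics/crop1.png

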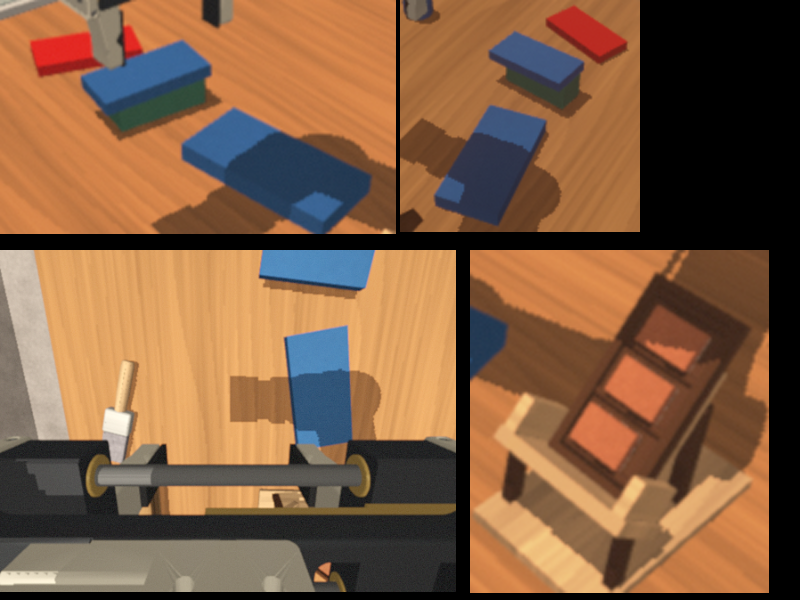

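The crop confirms it: the small blue tray overhangs the green block, and the larger blue one lies flat on the table. Next, the corners of the blue tray and coarse positions for the rack.

Run:
```python
from h import *
for n,ce in [("scene",(201,213)),("side",(275,176))]:
    c=cam(n); b,l=blobs(c[0],(100,120,40),(125,255,255),150)
    m=(l==l[ce[1],ce[0]]).astype(np.uint8)
    h=cv2.convexHull(max(cv2.findContours(m,0,1)[0],key=cv2.contourArea)); p=cv2.approxPolyDP(h,2.0,True)[:,0]
    print(n); 
    for q in p: print(q, onz(c,q,.061).round(4), onz(c,q,.045).round(4))
    v=cv2.cvtColor(c[0],cv2.COLOR_BGR2HSV)[...,2]; print(np.percentile(v[m>0],[5,25,50,75,95]))
    # plaques
    if n=="scene":
        b,l=blobs(c[0],(3,110,110),(14,255,255),40); print([x for x in b if x[1][0]>330 and x[1][1]>230])
        for z in (.05,.09,.13): print(z, onz(c,(385,292),z).round(3))
```

```text
scene
[235 206] [ 0.51   -0.1525  0.061 ] [ 0.4943 -0.1718  0.045 ]
[235 211] [ 0.5217 -0.1381  0.061 ] [ 0.5063 -0.1569  0.045 ]
[181 233] [ 0.646  -0.1431  0.061 ] [ 0.6347 -0.1621  0.045 ]
[166 215] [ 0.6359 -0.2117  0.061 ] [ 0.6243 -0.2329  0.045 ]
[169 211] [ 0.6237 -0.2202  0.061 ] [ 0.6117 -0.2417  0.045 ]
[220 193] [ 0.5027 -0.2123  0.061 ] [ 0.4867 -0.2335  0.045 ]
[ 90. 109. 152. 153. 154.]
[([382, 259, 32, 31, 527], [398.1, 274.0]), ([366, 279, 40, 36, 688], [385.5, 295.9])]
0.05 [0.472 0.186 0.05 ]
0.09 [0.513 0.207 0.09 ]
0.13 [0.555 0.227 0.13 ]
side
[252 172] [ 0.6156 -0.1667  0.061 ] [ 0.6266 -0.1834  0.045 ]
[259 163] [ 0.62   -0.2057  0.061 ] [ 0.6311 -0.2234  0.045 ]
[268 164] [ 0.599  -0.2139  0.061 ] [ 0.6095 -0.2318  0.045 ]
[294 176] [ 0.5223 -0.2061  0.061 ] [ 0.5308 -0.2238  0.045 ]
[295 184] [ 0.5064 -0.1813  0.061 ] [ 0.5145 -0.1984  0.045 ]
[289 191] [ 0.5064 -0.1524  0.061 ] [ 0.5146 -0.1687  0.045 ]
[125. 127. 128. 128. 129.]
```

Call:
{"name": "jog_arm", "arguments": {"plan": [[[1, 0.185, 0.074, 0.026, 0, 0, 90], [1, 0.185, 0.074, 0.026, 0, 0, 90], [1, 0.185, 0.074, 0.026, 0, 0, 90], [1, 0.185, 0.074, 0.026, 0, 0, 90], [1, 0.185, 0.074, 0.026, 0, 0, 90], [1, 0.185, 0.074, 0.026, 0, 0, 90], [1, 0.185, 0.074, 0.026, 0, 0, 90], [1, 0.185, 0.074, 0.026, 0, 0, 90], [1, 0.185, 0.074, 0.026, 0, 0, 90], [1, 0.185, 0.074, 0.026, 0, 0, 90], [1, 0.185, 0.074, 0.026, 0, 0, 90], [1, 0.185, 0.074, 0.026, 0, 0, 90]]]}}

```text
clock: 1.9
tool_pos: [0.601, -0.185, 0.2006]
orientation: [180.0, 0.0, -179.9]
force: [-0.5, -0.1, 0.1]
opening: 0.0873
gripper_force: 0.0
```

```bash
cat > meas.py <<'E'
from h import *
import pickle,sys
o=ctrl.get_obs(); print(np.round(o["joint_pos"],1),np.round(o["tool_pos"],4),np.round(o["orientation"],2))
c=cam("wrist"); cv2.imwrite(f"pics/{sys.argv[1]}.png",c[0]); pickle.dump(c,open(f"{sys.argv[1]}.pkl","wb"))
b,l=blobs(c[0],(100,120,40),(125,255,255),150); print(b)
i=np.argmin([np.hypot(x[1][0]-256,x[1][1]-140) for x in b]); bb=b[i]
lab=[k for k in range(1,l.max()+1) if (l==k).sum()==bb[0][4]][0]
cn=max(cv2.findContours((l==lab).astype(np.uint8),0,1)[0],key=cv2.contourArea)
print(cv2.approxPolyDP(cv2.convexHull(cn),4,True)[:,0].tolist()); r=cv2.minAreaRect(cn); print(r)
print(onz(c,r[0],.061).round(4))
E
python3 meas.py w1
```

```text
[  0.6  17.2  -7.6  -0.  -65.2 -90.6] [ 0.601  -0.185   0.2006] [ 180.      0.   -179.95]
[([315, 67, 155, 97, 10685], [393.5, 115.6]), ([220, 86, 68, 121, 6258], [251.6, 145.2])]
[[230, 86], [287, 94], [270, 206], [220, 200]]
((250.79476928710938, 146.53929138183594), (57.8877067565918, 114.7841796875), 7.594643592834473)
[ 0.5615 -0.1919  0.061 ]
```

Call:
{"name": "jog_arm", "arguments": {"plan": [[[1, 0, -0.07, 0, 0, 0, 0], [1, 0, -0.07, 0, 0, 0, 0], [1, 0, -0.07, 0, 0, 0, 0], [1, 0, -0.07, 0, 0, 0, 0]]]}}

```text
clock: 2.45
tool_pos: [0.601, -0.2543, 0.2006]
orientation: [180.0, 0.0, -180.0]
force: [-0.6, 0.9, 0.4]
opening: 0.088
gripper_force: 0.0
```

```bash
python3 meas.py w2
python3 - <<'E'
import pickle
from h import *
a=pickle.load(open("w1.pkl","rb"));b=pickle.load(open("w2.pkl","rb"))
def corners(c):
    m=cv2.inRange(cv2.cvtColor(c[0],cv2.COLOR_BGR2HSV),(100,120,40),(125,255,255))
    n,l,s,ce=cv2.connectedComponentsWithStats(m)
    cand=[i for i in range(1,n) if s[i,4]>3000]
    # tray: nearest expected projection
    e=proj(c,[.5615,-.192,.061]); i=min(cand,key=lambda i:np.hypot(*(ce[i]-e)))
    cn=max(cv2.findContours((l==i).astype(np.uint8),0,1)[0],key=cv2.contourArea)
    p=cv2.approxPolyDP(cv2.convexHull(cn),5,True)[:,0]
    v=c[0][...,0]; print(np.percentile(c[0][l==i].max(1),[5,25,50,90]))
    return p
P,Q=corners(a),corners(b); print(P.tolist(),Q.tolist())
for p in P:
    w=onz(a,p,.061); q=min(Q,key=lambda q:np.hypot(*(q-proj(b,w)))); x,r=tri([(a,p),(b,q)]); print(p,q,w.round(4),onz(b,q,.061).round(4),x.round(4),round(r,4))
E
```

```text
[ -5.8  19.4  -4.5  -0.  -66.1 -84.1] [ 0.601  -0.2543  0.2006] [ 179.99    0.   -179.97]
[([369, 70, 143, 94, 9898], [441.5, 117.4]), ([277, 86, 76, 121, 6448], [312.4, 145.2])]
[[295, 86], [352, 94], [327, 206], [277, 200]]
((313.2229309082031, 146.84312438964844), (58.98419952392578, 117.41155242919922), 9.865806579589844)
[ 0.5618 -0.1915  0.061 ]
[123. 127. 170. 210.]
[122. 125. 140. 207.]
[[230, 86], [287, 94], [270, 206], [220, 200]] [[295, 86], [352, 94], [327, 206], [277, 200]]
[230  86] [295  86] [ 0.4982 -0.2135  0.061 ] [ 0.4982 -0.2143  0.061 ] [ 0.4979 -0.2138  0.0575] 0.0
[287  94] [352  94] [ 0.5061 -0.1532  0.061 ] [ 0.5062 -0.1535  0.061 ] [ 0.506  -0.1531  0.0597] 0.0
[270 206] [327 206] [ 0.6314 -0.1694  0.061 ] [ 0.6314 -0.1711  0.061 ] [ 0.634  -0.169   0.0533] 0.0
[220 200] [277 200] [ 0.624  -0.2284  0.061 ] [ 0.624  -0.2305  0.061 ] [ 0.627  -0.2297  0.0515] 0.0
```

View pics/w1.png

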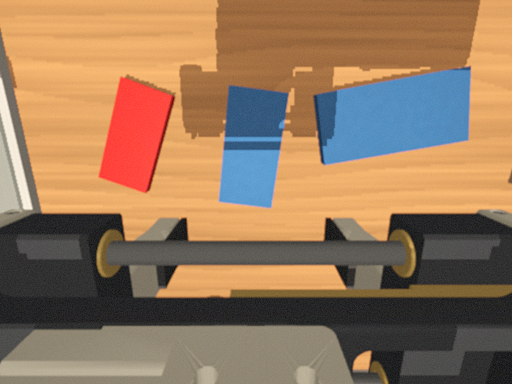

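Wrist view: red tray at (137,135), the target blue tray centred at (252,146) and about 60 x 127 mm, larger blue at (393,115). Top of the tray triangulates to about 0.057, against 0.061 in the text. Tray centre is (0.565, -0.191), yaw -7.2°.

Call:
{"name": "jog_arm", "arguments": {"plan": [[[1, 0.036, 0.063, 0.04, 0, 0, 7.2], [1, 0.036, 0.063, 0.04, 0, 0, 7.2], [1, 0.036, 0.063, 0.04, 0, 0, 7.2], [1, 0.036, 0.063, 0.08, 0, 0, 7.2], [1, 0.036, 0.063, 0.12, 0, 0, 7.2], [1, 0.036, 0.063, 0.14, 0, 0, 7.2], [1, 0.036, 0.063, 0.1545, 0, 0, 7.2], [1, 0.036, 0.063, 0.1545, 0, 0, 7.2], [1, 0.036, 0.063, 0.1545, 0, 0, 7.2], [0.6, 0.036, 0.063, 0.1545, 0, 0, 7.2], [0.5, 0.036, 0.063, 0.1545, 0, 0, 7.2], [0.5, 0.036, 0.063, 0.1545, 0, 0, 7.2], [0.5, 0.036, 0.063, 0.1545, 0, 0, 7.2], [0.5, 0.036, 0.063, 0.1545, 0, 0, 7.2], [0.5, 0.036, 0.063, 0.1545, 0, 0, 7.2], [0.5, 0.036, 0.063, 0.1545, 0, 0, 7.2]]]}}

```text
clock: 4.5
tool_pos: [0.5652, -0.192, 0.0464]
orientation: [-180.0, 0.0, 172.8]
force: [-0.4, 1.3, 5.7]
opening: 0.0638
gripper_force: 30.0
```

Call:
{"name": "jog_arm", "arguments": {"plan": [[[0.5, 0, 0, -0.03, 0, 0, 0], [0.5, 0, 0, -0.08, 0, 0, 0], [0.5, 0, 0, -0.14, 0, 0, 0], [0.5, 0, 0, -0.2, 0, 0, 0], [0.5, -0.01, 0.05, -0.234, 0, 0, -2], [0.5, -0.02, 0.1, -0.234, 0, 0, -4], [0.5, -0.03, 0.16, -0.234, 0, 0, -7.2], [0.5, -0.035, 0.22, -0.234, 0, 0, -7.2], [0.5, -0.04, 0.28, -0.234, 0, 0, -7.2], [0.5, -0.045, 0.34, -0.234, 0, 0, -7.2], [0.5, -0.045, 0.38, -0.234, 0, 0, -7.2], [0.5, -0.045, 0.4, -0.234, 0, 0, -7.2], [0.5, -0.045, 0.4, -0.234, 0, 0, -7.2], [0.5, -0.045, 0.4, -0.234, 0, 0, -7.2], [0.5, -0.045, 0.4, -0.234, 0, 0, -7.2]]]}}

```text
clock: 6.38
tool_pos: [0.6598, 0.198, 0.2803]
orientation: [180.0, 0.0, 179.9]
force: [-0.3, 0.1, -1.8]
opening: 0.0638
gripper_force: 30.0
```

Run:
```python
from h import *
import pickle
o=ctrl.get_obs(); print(np.round(o["joint_pos"],1))
c=cam("wrist"); pickle.dump(c,open("r1.pkl","wb"))
s=cam("scene"); pickle.dump(s,open("s1.pkl","wb"))
b=cv2.resize(s[0][220:384,300:450],None,fx=2.2,fy=2.2,interpolation=2)
o=np.zeros((384,512+b.shape[1]-0,3),np.uint8)[:, :800]; o[:,:512]=c[0]; w=min(b.shape[1],o.shape[1]-512); o[:b.shape[0],512:512+w]=b[:384,:w]
cv2.imwrite("pics/r1.png",o); print(o.shape)
```

```text
[  32.9   20.4    7.4    0.   -77.  -122.9]
(384, 800, 3)
```

View pics/r1.png

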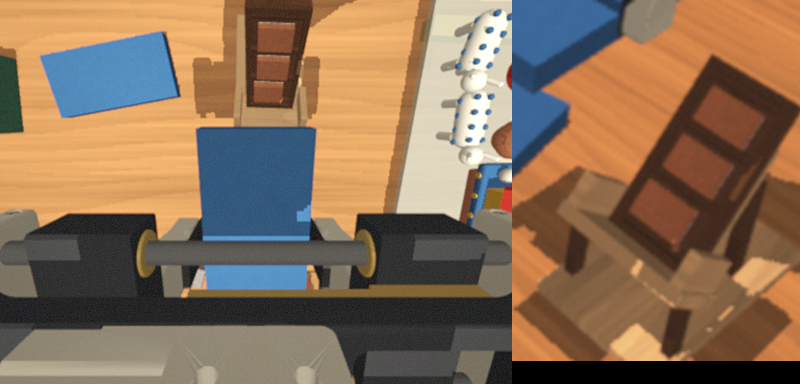

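The wrist view shows the held blue tray square in the grip, and the brown tray in the rack with plaques at about (276,37), (272,65) and (269,92), its top edge cut off. The scene crop shows the same three plaques. I'll raise the arm for a full second view.

Call:
{"name": "jog_arm", "arguments": {"plan": [[[0.5, 0, -0.04, -0.06, 0, 0, 0], [0.5, -0.0, -0.07, -0.1, 0, 0, 0], [0.5, -0.0, -0.07, -0.1, 0, 0, 0], [0.5, -0.0, -0.07, -0.1, 0, 0, 0], [0.5, -0.0, -0.07, -0.1, 0, 0, 0]]]}}

```text
clock: 7.1
tool_pos: [0.6593, 0.1294, 0.3786]
orientation: [-180.0, -0.1, -180.0]
force: [0.5, 0.6, -1.7]
opening: 0.0638
gripper_force: 30.0
```

Run:
```python
from h import *
import pickle
o=ctrl.get_obs(); print(np.round(o["joint_pos"],1),np.round(o["tool_pos"],4))
c=cam("wrist"); pickle.dump(c,open("r2.pkl","wb"))
a=pickle.load(open("r1.pkl","rb")); s=pickle.load(open("s1.pkl","rb"))
def pl(c,x0,x1,y0,y1):
    b,l=blobs(c[0],(2,60,40),(13,200,230),60)
    im=c[0]
    return [q for q in b if x0<q[1][0]<x1 and y0<q[1][1]<y1]
print(pl(a,240,320,0,125)); print(pl(s,330,430,230,330)); print(pl(c,200,420,0,150))
for im,(x,y) in [(a[0],(276,37)),(a[0],(290,37)),(a[0],(240,118)),(s[0],(375,295)),(a[0],(300,80)),(a[0],(225,70))]:
    print(cv2.cvtColor(im,cv2.COLOR_BGR2HSV)[y,x])
cv2.imwrite("pics/r2.png",cv2.resize(np.hstack([c[0][:150,180:420]]),None,fx=3.2,fy=3.2,interpolation=2))
```

```text
[  27.7   17.6   15.6   -0.   -88.2 -117.7] [0.6593 0.1294 0.3786]
[([243, 0, 74, 108, 5780], [274.9, 49.7])]
[]
[([288, 29, 62, 82, 3454], [316.4, 68.3]), ([202, 125, 73, 2, 88], [240.7, 125.8])]
[  9 150 134]
[ 10 155 133]
[ 15 125 143]
[  9 159 133]
[ 17  98 250]
[ 13 146 161]
```

View pics/r2.png

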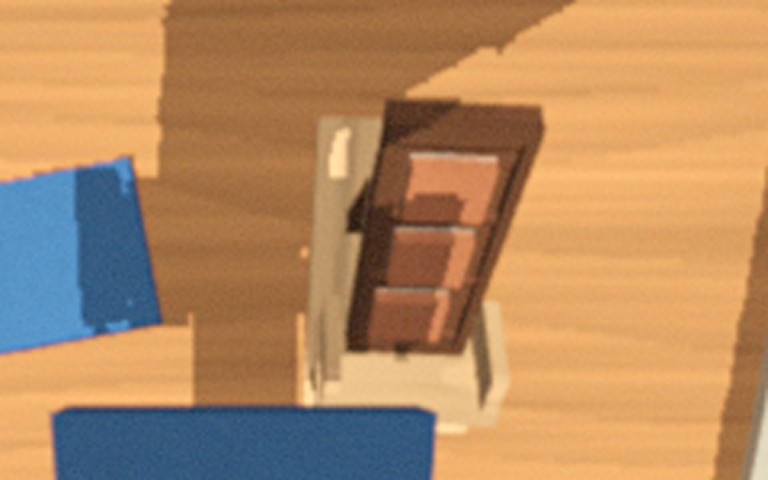

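Run:
```python
from h import *
import pickle
V={k:pickle.load(open(k+".pkl","rb")) for k in ("r1","r2","s1")}
seed={"r1":(276,37),"r2":(316,68),"s1":(385,292)}
for k,c in V.items():
    hsv=cv2.cvtColor(c[0],cv2.COLOR_BGR2HSV); R=c[0][...,2].astype(int); B=c[0][...,0].astype(int)
    box=np.zeros(R.shape,np.uint8)
    x,y=seed[k]; box[max(0,y-60):y+60,x-60:x+60]=1
    m=((hsv[...,0]<13)&(hsv[...,1]>90)&(hsv[...,2]<145)|((hsv[...,0]<11)&(hsv[...,1]>110)))&(box>0)
    m=cv2.morphologyEx(m.astype(np.uint8),cv2.MORPH_OPEN,np.ones((3,3)))
    n,l,s,ce=cv2.connectedComponentsWithStats(m); i=1+np.argmax(s[1:,4]); 
    cn=max(cv2.findContours((l==i).astype(np.uint8),0,1)[0],key=cv2.contourArea)
    print(k,s[i].tolist(),cv2.approxPolyDP(cv2.convexHull(cn),2,True)[:,0].tolist())
    p=((l==i)&(R>105)&(hsv[...,1]>90)).astype(np.uint8); p=cv2.erode(p,np.ones((2,2)))
    n,l2,s2,ce2=cv2.connectedComponentsWithStats(p)
    for j in range(1,n):
        if s2[j,4]>60: print("  pl",s2[j].tolist(),ce2[j].round(1).tolist())
    print("  hsv brown",[hsv[q[1],q[0]].tolist() for q in {"r1":[(250,60),(296,80)],"r2":[(296,90),(340,45)],"s1":[(372,285),(415,268)]}[k]])
c=V["r2"][0]; s=V["s1"][0]
cv2.imwrite("pics/r3.png",np.hstack([cv2.resize(V["r1"][0][0:135,215:340],None,fx=3.2,fy=3.2,interpolation=2)[:432,:400],cv2.resize(s[235:370,320:445],None,fx=3.2,fy=3.2,interpolation=2)]))
```

```text
r1 [255, 0, 51, 58, 1353] [[299, 0], [305, 20], [305, 39], [301, 57], [255, 53], [255, 28], [281, 0]]
  pl [258, 28, 37, 25, 766] [275.5, 40.3]
  hsv brown [[12, 133, 69], [12, 179, 60]]
r2 [299, 31, 42, 22, 466] [[299, 52], [301, 32], [340, 34], [334, 47]]
  pl [316, 34, 25, 14, 150] [329.2, 39.1]
  hsv brown [[11, 127, 84], [13, 148, 124]]
s1 [345, 245, 86, 98, 4257] [[392, 245], [429, 267], [430, 271], [390, 334], [372, 342], [349, 324], [345, 317]]
  pl [384, 260, 30, 28, 437] [398.5, 273.6]
  pl [370, 282, 30, 28, 432] [384.4, 295.8]
  pl [355, 303, 29, 29, 428] [368.8, 316.5]
  hsv brown [[10, 135, 68], [9, 136, 62]]
```

View pics/r3.png

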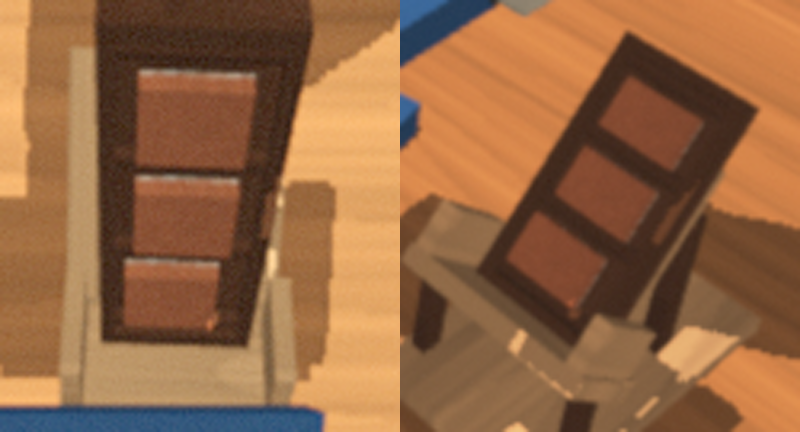

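Enlarged view of r1 (offset 215,0) and scene (offset 320,235), scale 3.2. The brown rim corners in the scene view are TL (391,245), TR (431.6,268.4), LL (345,319.4), LR (373.8,342); in r1 they are LL (247.2,107), LR (292.5,108).

Run:
```python
from h import *
import pickle
V={k:pickle.load(open(k+".pkl","rb")) for k in ("r1","r2","s1")}
F={"LL":{"r1":(247.2,106.9),"r2":(288.8,109.4),"s1":(345,319.4)},"LR":{"r1":(292.5,107.8),"r2":(324.7,110.3),"s1":(373.8,342)},
"TL":{"r1":(246.3,8.4),"s1":(390.9,245)},"TR":{"r1":(311.3,9.4),"s1":(431.6,268.4)},
"P1":{"r1":(276,38),"s1":(399,274)},
"p1bl":{"r1":(215+135/3.2,70/3.2),"s1":(320+(632-400)/3.2,235+73/3.2)}}
P={}
for k,d in F.items():
    x,r=tri([(V[a],uv) for a,uv in d.items()]); P[k]=x; print(k,x.round(4),"res",round(r,4))
print("len",[np.linalg.norm(P[a]-P[b]).round(4) for a,b in(("TL","LL"),("TR","LR"),("TL","TR"),("LL","LR"))])
for a,b in(("TL","LL"),("TR","LR")):
    d=P[a]-P[b]; print("slope",np.degrees(np.arctan2(d[2],np.hypot(d[0],d[1]))).round(1),"yaw",np.degrees(np.arctan2(-d[1],-d[0])).round(1))
for a,b in(("TL","TR"),("LL","LR")):
    d=P[b]-P[a]; print("yaw",np.degrees(np.arctan2(-d[0],d[1])).round(1),d.round(4))
print("centre rim",np.mean([P[k] for k in("TL","TR","LL","LR")],0).round(4))
# predicted model
for psi in (0,-3,-6,3):
    c,s=np.cos(np.radians(psi)),np.sin(np.radians(psi)); Rz=np.array([[c,-s,0],[s,c,0],[0,0,1]])
    u=Rz@[-.6428,0,.766];n=Rz@[.766,0,.6428];y=Rz@[0,1,0]
    from scipy.optimize import least_squares
    def res(q):
        C=np.array([q[0],q[1],.045]); e=[]
        for k,(a,b) in {"LL":(0,-1),"LR":(0,1),"TL":(132,-1),"TR":(132,1)}.items():
            X=C+u*a/1000+n*.016+y*b*.032
            for v,uv in F[k].items(): e+=list(proj(V[v],X)-uv)
        return e
    r=least_squares(res,[.55,.21]); print(psi,r.x.round(4),"rms px",np.sqrt(2*r.cost/len(r.fun)).round(2), np.round(r.fun,1))
```

```text
LL [0.5745 0.1854 0.0564] res 0.0005
LR [0.5776 0.2446 0.0621] res 0.0032
TL [0.4911 0.1879 0.1558] res 0.0004
TR [0.4892 0.2511 0.1517] res 0.0019
P1 [0.5089 0.2183 0.1305] res 0.0004
p1bl [0.4978 0.1982 0.1417] res 0.0003
len [np.float64(0.1298), np.float64(0.1261), np.float64(0.0634), np.float64(0.0596)]
slope 49.9 yaw -1.7
slope 45.3 yaw -4.2
yaw 1.7 [-0.0019  0.0632 -0.004 ]
yaw -2.9 [0.003  0.0592 0.0057]
centre rim [0.5331 0.2172 0.1065]
0 [0.5637 0.2171] rms px 2.17 [ 0.1  0.7 -0.1  0.9 -1.3  0.8  1.1 -0.2  0.7  0.   5.9  5.  -3.3  0.
 -1.2 -1.2  0.6 -1.1 -2.6 -2.6]
-3 [0.5636 0.2154] rms px 1.82 [-1.6 -0.6 -1.5 -0.1 -1.8 -0.7 -0.7  1.  -0.7  1.   3.7  4.5 -1.1 -2.
  0.6 -1.   2.6  1.  -2.  -1.4]
-6 [0.5635 0.2136] rms px 2.51 [-3.3 -2.  -2.7 -1.2 -2.2 -2.1 -2.6  2.1 -2.2  1.9  1.6  3.9  1.2 -3.8
  2.4 -0.7  4.5  3.3 -1.5 -0.1]
3 [0.5636 0.2189] rms px 3.26 [ 1.9  1.9  1.2  1.9 -0.7  2.3  2.9 -1.6  2.2 -1.   8.1  5.4 -5.4  2.1
 -3.1 -1.4 -1.6 -3.1 -3.4 -3.8]
```

```bash
cat > rk.py <<'E'
from h import *
def rack(C,psi):
    c,s=np.cos(np.radians(psi)),np.sin(np.radians(psi)); Rz=np.array([[c,-s,0],[s,c,0],[0,0,1]])
    a=np.radians(50)
    return Rz@[-np.cos(a),0,np.sin(a)],Rz@[np.sin(a),0,np.cos(a)],Rz@[0,1,0.]
def delta(Rt,p):
    """jog numbers from the measured pose to pose (Rt,p)"""
    R0,p0=pose(); return (R0.T@(p-p0)).round(4), np.degrees(Ro.from_matrix(R0.T@Rt).as_rotvec()).round(2)
E
python3 - <<'E'
from rk import *
import pickle
from scipy.optimize import least_squares
V={k:pickle.load(open(k+".pkl","rb")) for k in ("r1","r2","s1")}
F={"LL":{"r1":(247.2,106.9),"r2":(288.8,109.4),"s1":(345,319.4)},"LR":{"r1":(292.5,107.8),"r2":(324.7,110.3)},
"TL":{"r1":(246.3,8.4),"s1":(390.9,245)},"TR":{"r1":(311.3,9.4),"s1":(431.6,268.4)}}
def res(q):
    C=np.array(q[:3]);u,n,y=rack(C,q[3]);e=[]
    for k,(a,b) in {"LL":(0,-1),"LR":(0,1),"TL":(132,-1),"TR":(132,1)}.items():
        X=C+u*a/1000+n*.016+y*b*.032
        for v,uv in F[k].items(): e+=list(proj(V[v],X)-uv)
    return e
r=least_squares(res,[.56,.21,.045,0],x_scale=[.01,.01,.01,1]); print(r.x.round(4),np.sqrt(2*r.cost/len(r.fun)),np.round(r.fun,1))
# held tray far edge in r1, tool frame
c=V["r1"]; Rt=np.diag([-1,1,-1.]); p=np.array([.6598,.198,.2803])
for uv in [(198.5,128.8),(314.5,127.3)]:
    X=onz(c,uv,p[2]+.0146); print("far corner tool",(Rt.T@(X-p)).round(4))
C=np.array([*r.x[:2],.045]);psi=r.x[3];u,n,y=rack(C,psi)
B=C+u*.0685+n*.024
Rt=np.column_stack([u,y,-n])
for off in (.07,.0): print(off,(B-n*.0066+n*off).round(4),delta(Rt,B-n*.0066+n*off))
E
```

```text
[ 0.5629  0.2171  0.0425 -1.4886] 0.871388441274809 [-0.1 -0.4 -0.4  0.  -1.   1.4  0.6 -0.1  0.2  0.1 -1.2 -0.8  0.2  0.3
  2.   0.  -1.9 -0.5]
far corner tool [ 0.0653 -0.0314 -0.0146]
far corner tool [ 0.066   0.0299 -0.0146]
0.07 [0.5858 0.2165 0.1537] (array([0.073 , 0.0872, 0.225 ]), array([-0.71, 49.87,  1.39]))
0.0 [0.5322 0.2179 0.1087] (array([0.1265, 0.0887, 0.2701]), array([-0.71, 49.87,  1.39]))
```

Call:
{"name": "jog_arm", "arguments": {"plan": [[[0.5, 0.03, 0.04, 0.05, 0, 10, 0], [0.5, 0.05, 0.0872, 0.1, -0.3, 20, 0.6], [0.5, 0.06, 0.0872, 0.14, -0.5, 30, 1], [0.5, 0.07, 0.0872, 0.17, -0.7, 40, 1.4], [0.5, 0.073, 0.0872, 0.2, -0.7, 49.9, 1.4], [0.5, 0.073, 0.0872, 0.225, -0.7, 49.9, 1.4], [0.5, 0.073, 0.0872, 0.225, -0.7, 49.9, 1.4], [0.5, 0.073, 0.0872, 0.225, -0.7, 49.9, 1.4], [0.5, 0.073, 0.0872, 0.225, -0.7, 49.9, 1.4], [0.5, 0.073, 0.0872, 0.225, -0.7, 49.9, 1.4]]]}}

```text
clock: 8.4
tool_pos: [0.587, 0.2168, 0.1575]
orientation: [179.8, -49.7, 178.7]
force: [0.7, -0.1, -1.0]
opening: 0.0634
gripper_force: 30.0
```

```bash
cat >> rk.py <<'E'
C=np.array([.5629,.2171,.045]); u,n,y=rack(C,-1.5)
E
python3 - <<'E'
from rk import *
import pickle
o=ctrl.get_obs(); print(np.round(o["joint_pos"],1),np.round(o["force"],1))
B=C+u*.0685+n*.024
Rt=np.column_stack([u,y,-n])
print(delta(Rt,B-n*.0066))
s=cam("scene");d=cam("side");w=cam("wrist")
o=np.zeros((560,800,3),np.uint8)
a=cv2.resize(s[0][200:384,270:450],None,fx=1.9,fy=1.9,interpolation=2);b=cv2.resize(d[0][220:370,100:280],None,fx=2.2,fy=2.2,interpolation=2)
o[:a.shape[0],:a.shape[1]]=a;o[:b.shape[0],400:400+b.shape[1]]=b
o[350:560,:280]=cv2.resize(w[0],(280,210)); cv2.imwrite("pics/pre.png",o)
E
```

```text
[  24.7   48.9   34.   -22.9 -119.5 -119.3] [ 0.7 -0.1 -1. ]
(array([-0.0017, -0.0004,  0.0734]), array([0.08, 0.31, 0.11]))
```

View pics/pre.png

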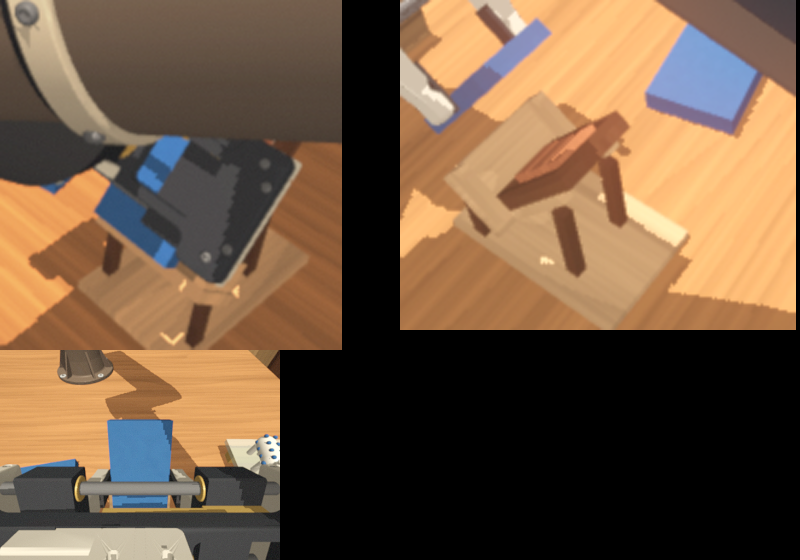

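Pre-pose looks right: in the side crop the blue tray at (490,80) is roughly parallel to, and in front of, the brown tray at (565,160); the wrist inset shows the blue tray square in the grip. Closing in.

Call:
{"name": "jog_arm", "arguments": {"plan": [[[0.5, -0.0017, 0, 0.03, 0, 0.3, 0], [0.5, -0.0017, 0, 0.055, 0, 0.3, 0], [0.5, -0.0017, 0, 0.067, 0, 0.3, 0], [0.5, -0.0017, 0, 0.067, 0, 0.3, 0], [0.5, -0.0017, 0, 0.067, 0, 0.3, 0], [0.5, -0.0017, 0, 0.067, 0, 0.3, 0]]]}}

```text
clock: 9.3
tool_pos: [0.5372, 0.2178, 0.1108]
orientation: [179.9, -50.2, 178.5]
force: [0.3, 0.3, -1.2]
opening: 0.0638
gripper_force: 30.0
```

Run:
```python
from rk import *
o=ctrl.get_obs(); print(np.round(o["force"],1))
B=C+u*.0685+n*.024
Rt=np.column_stack([u,y,-n])
print(delta(Rt,B-n*.0066))
d=cam("side")
b=cv2.resize(d[0][210:340,100:260],None,fx=4,fy=4,interpolation=2)
cv2.imwrite("pics/pre2.png",b)
```

```text
[ 0.3  0.3 -1.2]
(array([ 0.0015, -0.    ,  0.0052]), array([ 0.06, -0.16,  0.03]))
```

Call:
{"name": "jog_arm", "arguments": {"plan": [[[0.5, 0.0015, 0, 0.002, 0, 0, 0], [0.5, 0.0015, 0, 0.004, 0, 0, 0], [0.5, 0.0015, 0, 0.004, 0, 0, 0]]]}}

```text
clock: 9.72
tool_pos: [0.5351, 0.2177, 0.1103]
orientation: [179.9, -49.8, 178.6]
force: [10.5, -1.0, 5.5]
opening: 0.0638
gripper_force: 30.0
```

Call:
{"name": "jog_arm", "arguments": {"plan": [[[0.5, 0, 0, 0.001, 0, 0, 0], [0.5, 0, 0, 0.0015, 0, 0, 0], [0.5, 0, 0, 0.0015, 0, 0, 0]]]}}

```text
clock: 10.1
tool_pos: [0.5351, 0.2177, 0.1103]
orientation: [179.8, -49.7, 178.6]
force: [14.9, 0.6, 9.8]
opening: 0.0634
gripper_force: 30.0
```

Run:
```python
from rk import *
o=ctrl.get_obs(); print(np.round(o["force"],1),np.round(o["moment"],2),np.round(o["tool_pos"],4)); p=np.array(o["tool_pos"])-C
print("u,n,y",p@u,p@n,p@y)
d=cam("side"); s=cam("scene")
b=cv2.resize(d[0][215:335,110:250],None,fx=4,fy=4,interpolation=2)
a=cv2.resize(s[0][250:384,300:420],None,fx=2,fy=2,interpolation=2); b[:,:]=b
o=np.zeros((480,800,3),np.uint8);o[:,:560]=b;o[:268,560:800]=a
cv2.imwrite("pics/cap.png",o)
```

```text
[14.9  0.6  9.8] [ 0.16 -3.41 -0.6 ] [0.5351 0.2177 0.1103]
u,n,y 0.06789440285486141 0.020616201345949613 -9.718128805967037e-05
```

View pics/cap.png

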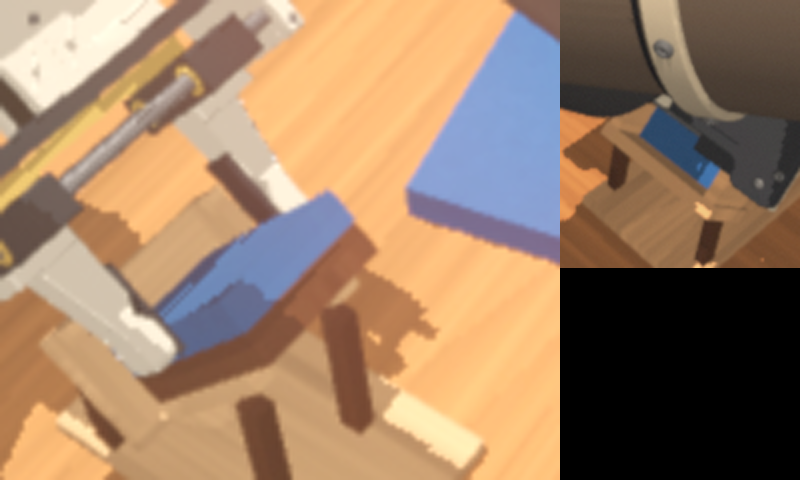

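The picture shows the blue tray at (255,275) lying flush on the brown one, no gap visible, lower end on the ledge. Force rose with no further travel, so it is rim to rim. Releasing and backing off.

Call:
{"name": "jog_arm", "arguments": {"plan": [[[0.5, 0, 0, -0.0015, 0, 0, 0], [0.7, 0, 0, -0.0015, 0, 0, 0], [1, 0, 0, -0.0015, 0, 0, 0], [1, 0, 0, -0.0015, 0, 0, 0], [1, 0, 0, -0.0015, 0, 0, 0], [1, 0, 0, -0.0015, 0, 0, 0], [1, 0, 0, -0.015, 0, 0, 0], [1, 0, 0, -0.05, 0, 0, 0], [1, 0, 0, -0.1, 0, 0, 0], [1, 0, 0, -0.14, 0, 0, 0], [1, 0, 0, -0.14, 0, 0, 0], [1, 0, 0, -0.14, 0, 0, 0]]]}}

```text
clock: 11.7
tool_pos: [0.6389, 0.2149, 0.1973]
orientation: [179.9, -50.2, 178.5]
force: [-1.3, 0.1, -1.0]
opening: 0.0876
gripper_force: 0.0
```

Run:
```python
from rk import *
import pickle
o=ctrl.get_obs(); print(np.round(o["force"],1),np.round(o["joint_pos"],1),np.round(o["tool_pos"],4))
for nm in ("side","scene","wrist"):
    c=cam(nm); pickle.dump(c,open("c_"+nm+".pkl","wb")); cv2.imwrite(f"pics/c_{nm}.png",c[0])
    b,l=blobs(c[0],(98,100,40),(128,255,255),200); print(nm,b)
    for lab in ("tri",):
        B=C+u*.066+n*.032; print("exp",[proj(c,B+u*a+y*b).round(1).tolist() for a,b in((.066,-.032),(.066,.032),(-.066,.032),(-.066,-.032))])
c=pickle.load(open("c_wrist.pkl","rb")); b,l=blobs(c[0],(98,100,40),(128,255,255),1500)
e=proj(c,C+u*.066+n*.032); m=(l==l[int(e[1])-0,int(e[0])]).astype(np.uint8)
cn=max(cv2.findContours(m,0,1)[0],key=cv2.contourArea); print(e,cv2.approxPolyDP(cv2.convexHull(cn),4,True)[:,0].tolist(),cv2.minAreaRect(cn))
# prepinch
Rt=np.column_stack([-y,-n,-u])
print(delta(Rt,C+u*.19+n*.0175),(C+u*.19+n*.0175).round(3))
```

```text
[-1.3  0.1 -1. ] [  23.1   53.1   48.1  -24.7 -129.8 -122.7] [0.6389 0.2149 0.1973]
side [([502, 34, 10, 31, 220], [507.6, 49.6])]
exp [[191.7, 262.2], [163.8, 290.6], [136.5, 302.9], [162.2, 277.6]]
scene [([370, 243, 58, 101, 1653], [399.2, 282.2]), ([42, 257, 32, 24, 504], [58.3, 269.2]), ([271, 280, 33, 21, 299], [288.2, 289.7])]
exp [[387.6, 241.5], [426.9, 264.3], [375.2, 346.3], [339.6, 318.5]]
wrist [([0, 0, 34, 8, 232], [14.9, 3.3]), ([226, 126, 60, 115, 6501], [255.9, 182.0]), ([30, 188, 130, 53, 2830], [114.6, 208.9])]
exp [[226.0, 125.3], [287.9, 125.2], [284.4, 242.1], [229.3, 242.1]]
[256.87339406 187.09353295] [[285, 127], [283, 237], [230, 240], [226, 127]] ((255.5, 183.0), (114.0, 59.0), 90.0)
(array([1.210e-01, 1.000e-04, 1.388e-01]), array([ 69.5 , -69.49, -69.13])) [0.454 0.22  0.202]
```

Run:
```python
from rk import *
z=np.array([0,0,1.]);f=np.cross(y,z)
Rt=np.column_stack([-y,-f,-z]); p=np.array([.54,.215,.36])
print(delta(Rt,p)); R0,p0=pose()
# staged: vertical first, same yaw
Rv=np.column_stack([-f,y,-z]); print(delta(Rv,p))
R2=np.column_stack([-y,-n,-u])
for a in (.15,.076):
    q=C+u*a+n*.0165; print(a,q.round(4),"from W1:",(Rt.T@(q-p)).round(4),np.degrees(Ro.from_matrix(Rt.T@R2).as_rotvec()).round(2))
```

```text
(array([ 0.1878, -0.0026, -0.0283]), array([ 39.27, -39.26, -83.64]))
(array([ 0.1878, -0.0026, -0.0283]), array([ 0.000e+00, -5.029e+01,  1.000e-02]))
0.15 [0.4792 0.2193 0.1705] from W1: [-0.0027  0.0609  0.1895] [40. -0.  0.]
0.076 [0.5267 0.218  0.1138] from W1: [-0.0027  0.0134  0.2462] [40. -0.  0.]
```

Call:
{"name": "jog_arm", "arguments": {"plan": [[[1, 0.06, 0, -0.01, 0, -10, 0], [1, 0.11, 0, -0.02, 0, -20, 0], [1, 0.15, 0, -0.028, 0, -30, 0], [1, 0.1878, -0.0026, -0.0283, 0, -40, 0], [1, 0.1878, -0.0026, -0.0283, 0, -50.3, 0], [1, 0.1878, -0.0026, -0.0283, 0, -50.3, 0], [1, 0.1878, -0.0026, -0.0283, 39.27, -39.26, -83.64], [1, 0.1878, -0.0026, -0.0283, 39.27, -39.26, -83.64], [1, 0.1878, -0.0026, -0.0283, 39.27, -39.26, -83.64], [1, 0.1878, -0.0026, -0.0283, 39.27, -39.26, -83.64], [1, 0.1878, -0.0026, -0.0283, 39.27, -39.26, -83.64], [1, 0.1878, -0.0026, -0.0283, 39.27, -39.26, -83.64], [1, 0.1878, -0.0026, -0.0283, 39.27, -39.26, -83.64], [1, 0.1878, -0.0026, -0.0283, 39.27, -39.26, -83.64], [1, 0.1878, -0.0026, -0.0283, 39.27, -39.26, -83.64], [1, 0.1878, -0.0026, -0.0283, 39.27, -39.26, -83.64], [0.7, 0.1878, -0.0026, -0.0283, 39.27, -39.26, -83.64], [0.7, 0.1878, -0.0026, -0.0283, 39.27, -39.26, -83.64]]]}}

```text
clock: 14.1
tool_pos: [0.5405, 0.2148, 0.3601]
orientation: [-179.9, 0.0, -91.6]
force: [-0.2, 0.4, -0.1]
opening: 0.0729
gripper_force: 0.0
```

Run:
```python
from rk import *
o=ctrl.get_obs(); print(np.round(o["joint_pos"],1),np.round(o["tool_pos"],4),np.round(o["orientation"],1))
R2=np.column_stack([-y,-n,-u])
for a in (.18,.15,.076): print(a,delta(R2,C+u*a+n*.0165))
```

```text
[ 41.    8.5   1.5   0.  -83.  -42.5] [0.5405 0.2148 0.3601] [-179.9    0.   -91.6]
0.18 (array([-0.0027,  0.0809,  0.1665]), array([ 3.994e+01, -1.000e-02, -8.000e-02]))
0.15 (array([-0.0027,  0.0616,  0.1895]), array([ 3.994e+01, -1.000e-02, -8.000e-02]))
0.076 (array([-0.0027,  0.0141,  0.2463]), array([ 3.994e+01, -1.000e-02, -8.000e-02]))
```

Call:
{"name": "jog_arm", "arguments": {"plan": [[[0.68, 0, 0.02, 0.0, 10, 0, 0], [0.68, 0, 0.05, 0.03, 20, 0, 0], [0.68, -0.0027, 0.07, 0.07, 30, 0, 0], [0.68, -0.0027, 0.081, 0.12, 40, 0, 0], [0.68, -0.0027, 0.081, 0.1665, 40, 0, 0], [0.68, -0.0027, 0.081, 0.1665, 40, 0, 0], [0.68, -0.0027, 0.081, 0.1665, 40, 0, 0], [0.68, -0.0027, 0.081, 0.1665, 40, 0, 0]]]}}

```text
clock: 15.1
tool_pos: [0.4765, 0.2437, 0.2352]
orientation: [-143.1, -1.4, -92.7]
force: [-0.6, -0.3, 0.6]
opening: 0.0596
gripper_force: 0.0
```

Run:
```python
from rk import *
o=ctrl.get_obs(); print(np.round(o["joint_pos"],1),np.round(o["tool_pos"],4),np.round(o["orientation"],1),o["opening"])
R2=np.column_stack([-y,-n,-u])
for a in (.18,.15,.076): print(a,delta(R2,C+u*a+n*.0165))
c=cam("wrist"); cv2.imwrite("pics/pp.png",c[0]); 
b,l=blobs(c[0],(98,100,40),(128,255,255),200); print(b)
print("exp blue",[proj(c,C+u*(.066+a)+n*.032+y*b).round(1).tolist() for a,b in((.066,-.032),(.066,.032),(-.066,.032),(-.066,-.032))])
```

```text
[  61.2   -6.6  -58.2   61.   -38.8 -112.9] [0.4765 0.2437 0.2352] [-143.1   -1.4  -92.7] 0.05955899109754254
0.18 (array([0.0236, 0.0378, 0.0246]), array([ 3.1 , -1.85, -0.05]))
0.15 (array([0.0227, 0.0362, 0.0545]), array([ 3.1 , -1.85, -0.05]))
0.076 (array([0.0203, 0.0322, 0.1283]), array([ 3.1 , -1.85, -0.05]))
[([295, 0, 80, 55, 3241], [331.7, 21.5]), ([266, 135, 31, 74, 1962], [280.9, 169.1])]
exp blue [[278.8, 139.1], [277.5, 210.3], [265.0, 181.4], [265.3, 134.7]]
```

The full down-slope approach runs into joint 3's limit at -58°. I'll fit the arm's kinematics from the logged poses and look for reachable pinch poses.

```bash
cat > kin.py <<'E'
from rk import *
from scipy.optimize import least_squares
LO=np.array([-176,-82,-58.2,-173.8,-174.7,-.2]);LO[5]=-173.6;HI=np.array([176,121.7,71.7,95.5,-.2,173.6])
D=[([16.507,20.593,.632,-.02,-70.136,-16.506],(.674,0,.226),(179.9,0,-90)),([.6,17.2,-7.6,0,-65.2,-90.6],(.601,-.185,.2006),(180,0,-179.95)),
([-5.8,19.4,-4.5,0,-66.1,-84.1],(.601,-.2543,.2006),(180,0,-180)),([32.9,20.4,7.4,0,-77,-122.9],(.6598,.198,.2803),(180,0,179.9)),
([27.7,17.6,15.6,0,-88.2,-117.7],(.6593,.1294,.3786),(180,-.1,-180)),([24.7,48.9,34,-22.9,-119.5,-119.3],(.587,.2168,.1575),(179.8,-49.7,178.7)),
([23.1,53.1,48.1,-24.7,-129.8,-122.7],(.6389,.2149,.1973),(179.9,-50.2,178.5)),([41,8.5,1.5,0,-83,-42.5],(.5405,.2148,.3601),(-179.9,0,-91.6)),
([61.2,-6.6,-58.2,61,-38.8,-112.9],(.4765,.2437,.2352),(-143.1,-1.4,-92.7))]
def E(a,d): return Ro.from_euler(a,d,degrees=True).as_matrix()
def fk(q,P,s4=1,s6=1):
    L1,L2,e,h,Lt,d,x0=P; A=E('z',q[0]); f=A@E('y',q[1]-q[2]); w=f@E('x',s4*q[3])@E('y',-q[4])
    p=A@[x0,d,h]+A@E('y',q[1])@[0,0,L1]+f@[L2,0,e]+w@[Lt,0,0]
    R=w@E('x',s6*q[5])@np.array([[0,0,1.],[0,1,0],[-1,0,0]]).T.T
    return R,p
if __name__=="__main__":
    for s4 in(1,-1):
        for s6 in (1,-1):
            r=least_squares(lambda P:np.concatenate([fk(q,P,s4,s6)[1]-p for q,p,_ in D]),[.4,.4,0,.3,.3,-.19,0])
            Rs=[fk(q,r.x,s4,s6)[0].T@E('xyz',o) for q,_,o in D]
            M=Rs[0]; print(s4,s6,r.x.round(4),np.sqrt(2*r.cost/len(D)).round(5),[np.degrees(np.linalg.norm(Ro.from_matrix(M.T@x).as_rotvec())).round(1) for x in Rs]); print(M.round(2).tolist())
E
python3 kin.py
```

```text
1 1 [-0.0077  0.1727 -0.0681  0.2218 -0.1643 -0.1746  0.4496] 0.08303 [np.float64(0.0), np.float64(148.1), np.float64(135.3), np.float64(147.1), np.float64(157.6), np.float64(178.1), np.float64(179.6), np.float64(52.1), np.float64(102.9)]
[[0.54, 0.84, -0.0], [-0.84, 0.54, 0.0], [0.0, -0.0, 1.0]]
1 -1 [-0.0077  0.1727 -0.0681  0.2218 -0.1643 -0.1746  0.4496] 0.08303 [np.float64(0.0), np.float64(0.1), np.float64(0.1), np.float64(0.1), np.float64(0.1), np.float64(45.8), np.float64(49.4), np.float64(0.2), np.float64(122.0)]
[[0.0, 1.0, 0.0], [-1.0, 0.0, 0.0], [0.0, -0.0, 1.0]]
-1 1 [ 0.5386  0.2399  0.0444  0.0781  0.3071 -0.1764  0.2186] 0.04607 [np.float64(0.0), np.float64(148.1), np.float64(135.3), np.float64(147.1), np.float64(157.6), np.float64(154.4), np.float64(147.6), np.float64(52.1), np.float64(167.2)]
[[0.54, 0.84, -0.0], [-0.84, 0.54, 0.0], [0.0, -0.0, 1.0]]
-1 -1 [ 0.5386  0.2399  0.0444  0.0781  0.3071 -0.1764  0.2186] 0.04607 [np.float64(0.0), np.float64(0.0), np.float64(0.1), np.float64(0.1), np.float64(0.1), np.float64(0.2), np.float64(0.1), np.float64(0.1), np.float64(0.0)]
[[-0.0, 1.0, 0.0], [-1.0, -0.0, 0.0], [0.0, -0.0, 1.0]]
```

```bash
cat > kin2.py <<'E'
from kin import *
M=np.array([[0,1,0],[-1,0,0],[0,0,1.]])
def cols(q):
    A=E('z',q[0]);U=A@E('y',q[1]);f=A@E('y',q[1]-q[2]);g=f@E('x',-q[3]);w=g@E('y',-q[4])
    T=np.column_stack([A,U[:,[0,2]],f[:,[0,2]],g[:,[1,2]],w[:,[0,2]]])
    return T,w@E('x',-q[5])@np.array([[0,0,1.],[0,1,0],[-1,0,0]])@M
a=np.vstack([cols(q)[0] for q,_,_ in D]);b=np.concatenate([p for _,p,_ in D])
X=np.linalg.lstsq(a,b,rcond=1e-4)[0]
def FK(q): T,R=cols(q); return R,T@X
if __name__=="__main__":
    print(X.round(4)); print(((a@X-b).reshape(-1,3)*1000).round(1)); print(np.linalg.svd(a)[1].round(3))
    o=ctrl.get_obs(); R,p=FK(o["joint_pos"]); print(p,o["tool_pos"])
E
python3 kin2.py
```

```text
[-2.800e-03  7.000e-04  1.987e-01  8.000e-04  6.029e-01  4.652e-01
  3.000e-04 -1.926e-01  1.000e-04  3.786e-01  0.000e+00]
[[ 0.5 -0.2 -0.4]
 [-0.3 -0.7  0.4]
 [ 0.1  0.3 -0.3]
 [-0.2  0.1  0.3]
 [-0.  -0.1  0. ]
 [ 0.3 -0.1 -0.2]
 [-0.3  0.1  0.2]
 [-0.3  0.4 -0.2]
 [-0.  -0.   0.1]]
[6.46  5.843 4.172 1.365 1.307 1.2   0.608 0.395 0.296 0.254 0.154]
[0.47639653 0.2436238  0.23566963] [0.47652532 0.24378742 0.23544734]
```

```bash
cat > ik.py <<'E'
from kin2 import *
rng=np.random.default_rng(0)
def ik(R,p,q0=None,n=25):
    def f(q):
        r,x=FK(q); return np.concatenate([(x-p)*10,Ro.from_matrix(r.T@R).as_rotvec()*2])
    out=[]
    for i in range(n):
        s=np.clip(np.asarray(q0),LO+.5,HI-.5) if (i==0 and q0 is not None) else rng.uniform(LO,HI)
        r=least_squares(f,s,bounds=(LO,HI),max_nfev=60,x_scale=30)
        if r.cost<1e-6 and not any(np.abs(r.x-o).max()<3 for o in out): out.append(r.x)
        if q0 is not None and out: break
    return out
def tool(th,sg):
    """pinch orientation: approach th degrees from -u towards y side; tool y = -sg*n"""
    t=np.radians(th); z=-(u*np.cos(t)+y*np.sin(t)); yy=-sg*n
    return np.column_stack([np.cross(yy,z),yy,z])
E
python3 - <<'E'
from ik import *
for th in (-90,-75,-60,-45,-30,-15,0,15,30,45,60,75,90):
    for sg in (1,-1):
        R=tool(th,sg); g=C+u*.1+n*.016
        s=ik(R,g+R[:,2]*.019); print(th,sg,[x.round(0).astype(int).tolist() for x in s])
E
```

```text
-90 1 [[-12, 45, -12, -81, -96, 97]]
-90 -1 [[-12, 45, -12, -81, -96, -83]]
-75 1 [[-13, 35, -19, -82, -82, 95]]
-75 -1 [[-13, 35, -19, -82, -82, -85]]
-60 1 [[-10, 24, -26, -84, -65, 90]]
-60 -1 [[-10, 24, -26, -84, -65, -90]]
-45 1 [[-2, 13, -30, -83, -45, 81]]
-45 -1 [[-2, 13, -30, -83, -45, -99]]
-30 1 [[20, 5, -33, -71, -16, 53]]
-30 -1 [[20, 5, -33, -71, -16, -127]]
-15 1 []
-15 -1 []
0 1 []
0 -1 []
15 1 []
15 -1 []
30 1 [[62, 20, -53, 62, -55, -129]]
30 -1 [[62, 20, -53, 62, -55, 51]]
45 1 [[66, 30, -42, 48, -69, -124]]
45 -1 [[66, 30, -42, 48, -69, 56]]
60 1 [[66, 39, -31, 40, -82, -121]]
60 -1 [[66, 39, -31, 40, -82, 59]]
75 1 [[63, 48, -21, 34, -96, -119]]
75 -1 [[63, 48, -21, 34, -96, 61]]
90 1 [[60, 57, -12, 30, -109, -120]]
90 -1 [[60, 57, -12, 30, -109, 60]]
```

Run:
```python
from ik import *
for th in (30,35,40,45,50,55):
    for s,sg in((1,1),(1,-1),(-1,1),(-1,-1)):
        R=tool(s*th,sg); g=C+u*.104+n*.016+y*.002*s; r=[]
        q=None
        for off in (0,.02,.04,.07):
            a=ik(R,g+R[:,2]*(.019-off),q,n=25 if q is None else 3)
            r.append(a[0].round(0).astype(int).tolist() if a else None); q=a[0] if a else q
        print(s*th,sg,r)
```

```text
30 1 [[63, 20, -53, 61, -55, -128], [66, 19, -51, 57, -57, -127], [68, 18, -50, 54, -59, -125], [72, 17, -48, 50, -63, -123]]
30 -1 [[63, 20, -53, 61, -55, 52], [66, 19, -51, 57, -57, 53], [68, 18, -50, 54, -59, 55], [72, 17, -48, 50, -63, 57]]
-30 1 [[21, 4, -34, -69, -16, 51], [23, 1, -35, -64, -14, 44], [26, -2, -38, -57, -12, 35], None]
-30 -1 [[21, 4, -34, -69, -16, -129], [23, 1, -35, -64, -14, -136], [26, -2, -38, -57, -12, -145], None]
35 1 [[65, 23, -49, 55, -60, -126], [67, 22, -47, 52, -62, -125], [69, 22, -46, 50, -64, -124], [72, 21, -44, 46, -67, -122]]
35 -1 [[65, 23, -49, 55, -60, 54], [67, 22, -47, 52, -62, 55], [69, 22, -46, 50, -64, 56], [72, 21, -44, 46, -67, 58]]
-35 1 [[10, 6, -32, -78, -28, 67], [10, 4, -33, -75, -28, 63], [11, 1, -34, -71, -28, 59], [11, -3, -35, -67, -29, 53]]
-35 -1 [[10, 6, -32, -78, -28, -113], [10, 4, -33, -75, -28, -117], [11, 1, -34, -71, -28, -121], [11, -3, -35, -67, -29, -127]]
40 1 [[66, 26, -45, 51, -65, -125], [68, 26, -44, 49, -67, -123], [70, 25, -42, 46, -69, -122], [73, 24, -40, 43, -72, -121]]
40 -1 [[66, 26, -45, 51, -65, 55
[... 1122 characters left out ...]
-54, 83], [-9, 13, -30, -80, -56, 82], [-11, 10, -30, -77, -58, 80]]
-50 -1 [[-5, 16, -29, -84, -53, -96], [-7, 14, -30, -82, -54, -97], [-9, 13, -30, -80, -56, -98], [-11, 10, -30, -77, -58, -100]]
55 1 [[66, 36, -34, 42, -78, -121], [68, 36, -33, 40, -80, -120], [69, 36, -31, 39, -82, -119], [71, 36, -28, 37, -85, -118]]
55 -1 [[66, 36, -34, 42, -78, 59], [68, 36, -33, 40, -80, 60], [69, 36, -31, 39, -82, 61], [71, 36, -28, 37, -85, 62]]
-55 1 [[-8, 20, -28, -84, -60, 88], [-10, 18, -28, -82, -61, 86], [-12, 17, -28, -80, -62, 85], [-15, 15, -28, -77, -65, 84]]
-55 -1 [[-8, 20, -28, -84, -60, -92], [-10, 18, -28, -82, -61, -94], [-12, 17, -28, -80, -62, -95], [-15, 15, -28, -77, -65, -96]]
```

Run:
```python
from ik import *
R0,p0=pose(); print("now u,n,y",[round(float((p0-C)@k),4) for k in(u,n,y)])
q=np.array(ctrl.get_obs()["joint_pos"])
R=tool(40,1); g=C+u*.104+n*.0165+y*.002
for off in (.13,.07,0):
    p=g+R[:,2]*(.019-off); a=ik(R,p,q,n=3); print(off,p.round(4),a[0].round(0) if a else None, delta(R,p)); 
# alternative reading: commanded = nominal earlier target
Rn=np.column_stack([-y,-n,-u]); pn=C+u*.18+n*.0165
p=g+R[:,2]*(.019-.13); print("if nominal",(Rn.T@(p-pn)).round(4))
```

```text
now u,n,y [0.2018, 0.0557, 0.0244]
0.13 [0.456  0.2933 0.2004] [  77.   24.  -34.   38.  -78. -118.] (array([-0.0493,  0.0386,  0.0133]), array([ 2.98, 38.17,  1.01]))
0.07 [0.4845 0.2539 0.1652] [  73.   24.  -40.   43.  -72. -121.] (array([-0.0122,  0.036 ,  0.0604]), array([ 2.98, 38.17,  1.01]))
0 [0.5178 0.2081 0.1241] [  66.   26.  -45.   51.  -65. -125.] (array([0.031 , 0.0331, 0.1154]), array([ 2.98, 38.17,  1.01]))
if nominal [-0.0733  0.     -0.009 ]
```

Call:
{"name": "jog_arm", "arguments": {"plan": [[[0.68, -0.02, 0.02, -0.02, 1, 10, 0.3], [0.68, -0.04, 0.03, -0.02, 2, 20, 0.6], [0.68, -0.049, 0.0386, -0.01, 3, 30, 1], [0.68, -0.049, 0.0386, 0.0, 3, 38.2, 1], [0.68, -0.049, 0.0386, 0.0, 3, 38.2, 1], [0.68, -0.049, 0.0386, 0.0, 3, 38.2, 1], [0.68, -0.049, 0.0386, 0.0, 3, 38.2, 1], [0.68, -0.049, 0.0386, 0.0, 3, 38.2, 1]]]}}

```text
clock: 16.15
tool_pos: [0.4479, 0.2936, 0.2122]
orientation: [-132.4, -29.3, -119.8]
force: [0.5, 0.7, -0.4]
opening: 0.0598
gripper_force: 0.0
```

Run:
```python
from ik import *
R0,p0=pose(); print("now u,n,y",[round(float((p0-C)@k),4) for k in(u,n,y)])
o=ctrl.get_obs(); print(np.round(o["joint_pos"],1),np.round(o["force"],1),o["opening"])
R=tool(40,1); g=C+u*.104+n*.0165+y*.002
for off in (.13,.07,0): print(off, delta(R,g+R[:,2]*(.019-off)))
```

```text
now u,n,y [0.2033, 0.0179, 0.0735]
[  78.2   22.4  -33.9   37.6  -79.2 -117.9] [ 0.5  0.7 -0.4] 0.05978745327472425
0.13 (array([-0.009 ,  0.0014,  0.011 ]), array([ 0.02,  0.13, -0.09]))
0.07 (array([-0.0089,  0.0014,  0.071 ]), array([ 0.02,  0.13, -0.09]))
0 (array([-0.0087,  0.0014,  0.141 ]), array([ 0.02,  0.13, -0.09]))
```

Call:
{"name": "jog_arm", "arguments": {"plan": [[[0.68, -0.009, 0.0014, 0.03, 0, 0, 0], [0.68, -0.009, 0.0014, 0.065, 0, 0, 0], [0.68, -0.009, 0.0014, 0.065, 0, 0, 0], [0.68, -0.009, 0.0014, 0.065, 0, 0, 0], [0.68, -0.009, 0.0014, 0.065, 0, 0, 0]]]}}

```text
clock: 16.77
tool_pos: [0.4817, 0.2593, 0.1682]
orientation: [-132.4, -29.4, -119.8]
force: [-0.3, 0.5, 0.3]
opening: 0.0589
gripper_force: 0.0
```

Run:
```python
from ik import *
R0,p0=pose(); print("now u,n,y",[round(float((p0-C)@k),4) for k in(u,n,y)])
R=tool(40,1); g=C+u*.104+n*.0165+y*.002
print(delta(R,g+R[:,2]*.019))
for nm in ("wrist","side"):
    c=cam(nm); cv2.imwrite(f"pics/q_{nm}.png",c[0])
    b,l=blobs(c[0],(98,100,40),(128,255,255),200); print(nm,b)
    for nn in (0,.016,.032): print(nn,[proj(c,C+u*(.066+a)+n*nn+y*b).round(1).tolist() for a,b in((.066,-.032),(.066,.032),(-.066,.032),(-.066,-.032))])
s=cam("side")[0][200:350,90:290]; w=cam("wrist")[0]
o=np.zeros((450,800,3),np.uint8); o[:384,:0]=0; a=cv2.resize(s,None,fx=2,fy=2,interpolation=2); o[:a.shape[0],:400]=a; o[:,400:]=cv2.resize(w[60:285,110:310],(400,450),interpolation=2); cv2.imwrite("pics/q.png",o)
```

```text
now u,n,y [0.1473, 0.0161, 0.0401]
(array([ 0.0015, -0.0003,  0.0766]), array([-0.04,  0.1 , -0.03]))
wrist [([260, 40, 76, 111, 4815], [295.0, 96.9]), ([176, 74, 19, 21, 255], [185.6, 84.6]), ([234, 152, 21, 88, 1703], [244.8, 196.2])]
0 [[275.8, 151.4], [278.6, 227.8], [269.9, 260.5], [268.8, 208.8]]
0.016 [[256.1, 151.4], [256.1, 227.8], [256.2, 260.5], [256.1, 208.8]]
0.032 [[236.4, 151.4], [233.6, 227.8], [242.4, 260.5], [243.5, 208.8]]
side [([437, 9, 19, 45, 475], [445.8, 33.6]), ([494, 29, 18, 39, 503], [503.6, 50.8]), ([213, 207, 67, 68, 2472], [246.9, 240.2]), ([165, 264, 32, 32, 466], [178.9, 278.8])]
0 [[205.0, 277.0], [178.1, 306.2], [148.9, 316.3], [173.8, 290.4]]
0.016 [[198.4, 269.6], [170.9, 298.4], [142.7, 309.6], [168.0, 284.0]]
0.032 [[191.7, 262.2], [163.8, 290.6], [136.5, 302.9], [162.2, 277.6]]
```

View pics/q.png

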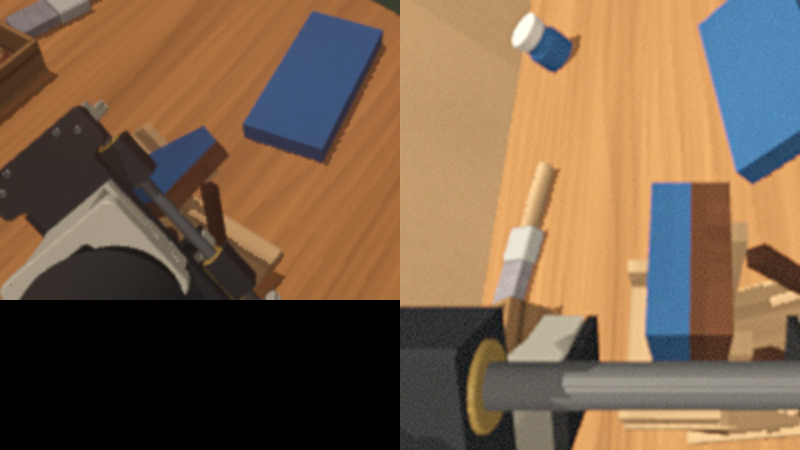

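Last view: seen along the fingers, the pair is closed, with blue left of the joint (wrist column ≈255) and brown right, edges at about 235 and 274 against 236 and 276 expected. It is centred between the fingers, so I'm sliding in.

Call:
{"name": "jog_arm", "arguments": {"plan": [[[0.68, 0.0015, -0.0005, 0.02, 0, 0, 0], [0.68, 0.0015, -0.0005, 0.04, 0, 0, 0], [0.68, 0.0015, -0.0005, 0.06, 0, 0, 0], [0.68, 0.0015, -0.0005, 0.0765, 0, 0, 0], [0.68, 0.0015, -0.0005, 0.0765, 0, 0, 0], [0.68, 0.0015, -0.0005, 0.0765, 0, 0, 0], [0.68, 0.0015, -0.0005, 0.0765, 0, 0, 0]]]}}

```text
clock: 17.85
tool_pos: [0.5179, 0.2077, 0.1239]
orientation: [-132.4, -29.5, -119.8]
force: [-0.2, 0.2, -0.1]
opening: 0.0596
gripper_force: 0.0
```

Run:
```python
from ik import *
R0,p0=pose(); print("now u,n,y",[round(float((p0-C)@k),4) for k in(u,n,y)])
R=tool(40,1); g=C+u*.104+n*.0168+y*.002
print(delta(R,g+R[:,2]*.019)); o=ctrl.get_obs(); print(np.round(o["force"],1),o["opening"],np.round(o["joint_pos"],1))
c=cam("wrist"); 
b,l=blobs(c[0],(98,100,40),(128,255,255),200); print(b); print([proj(c,C+u*(.066+a)+n*.032+y*b).round(1).tolist() for a,b in((.066,-.032),(.066,.032),(-.066,.032),(-.066,-.032))])
```

```text
now u,n,y [0.0892, 0.0164, -0.0105]
(array([-0.0001, -0.0004, -0.0004]), array([-0.05,  0.03,  0.01]))
[-0.2  0.2 -0.1] 0.05960570518581757 [  65.7   26.2  -45.4   51.3  -64.5 -124.9]
[([261, 26, 96, 134, 7261], [304.5, 95.3]), ([166, 70, 22, 23, 331], [177.3, 81.3]), ([223, 172, 33, 69, 2059], [239.6, 206.3]), ([220, 266, 35, 22, 746], [237.5, 276.6])]
[[226.5, 172.0], [219.6, 302.5], [238.3, 307.4], [240.1, 236.3]]
```

Call:
{"name": "jog_arm", "arguments": {"plan": [[[0.45, 0, -0.0004, 0, 0, 0, 0], [0.3, 0, -0.0004, 0, 0, 0, 0], [0.2, 0, -0.0004, 0, 0, 0, 0], [0.2, 0, -0.0004, 0, 0, 0, 0], [0.2, 0, -0.0004, 0, 0, 0, 0], [0.2, 0, -0.0004, 0, 0, 0, 0]]]}}

```text
clock: 18.65
tool_pos: [0.5183, 0.2071, 0.124]
orientation: [-132.3, -29.5, -119.8]
force: [0.3, 0.1, 2.8]
opening: 0.0319
gripper_force: 30.0
```

Run:
```python
from ik import *
R0,p0=pose(); print("now u,n,y",[round(float((p0-C)@k),4) for k in(u,n,y)])
q=np.array(ctrl.get_obs()["joint_pos"]); print(np.round(ctrl.get_obs()["force"],1))
# plan: up u 6mm, out n to .10, then flip about u, then back. print joint path
F=lambda a: Ro.from_rotvec(u*np.radians(a)).as_matrix()
gp=C+u*.104+n*.0168+y*.002      # grasp pt
off=p0-gp
pc=C+u*.066+n*.0168             # pair centre
for sign in (1,-1):
  for M in ([.60,.15,.30],[.58,.15,.34],[.62,.10,.32]):
    M=np.array(M); qq=q.copy(); path=[]
    pts=[(0,pc+u*.006),(0,pc+u*.008+n*.05),(0,pc+u*.03+n*.1)]+[(sign*k,M) for k in range(0,181,20)]+[(sign*180,pc+u*.03+n*.1),(sign*180,pc+u*.006+n*.05),(sign*180,pc+u*.004)]
    ok=True
    for a,c in pts:
        R=F(a)@R0; p=c+F(a)@(p0-pc); s=ik(R,p,qq,n=1)
        if not s: print(sign,M,"fail",a,c.round(3)); ok=False; break
        path.append(s[0].round(0).astype(int).tolist()); qq=s[0]
    print(sign,M,ok); 
    if ok: [print(x) for x in path]
```

```text
now u,n,y [0.0891, 0.0168, -0.0111]
[0.3 0.1 2.8]
1 [0.6  0.15 0.3 ] fail 40 [0.6  0.15 0.3 ]
1 [0.6  0.15 0.3 ] False
1 [0.58 0.15 0.34] fail 60 [0.58 0.15 0.34]
1 [0.58 0.15 0.34] False
1 [0.62 0.1  0.32] fail 40 [0.62 0.1  0.32]
1 [0.62 0.1  0.32] False
-1 [0.6  0.15 0.3 ] True
[66, 26, -45, 51, -65, -124]
[62, 24, -42, 52, -67, -119]
[60, 22, -38, 52, -70, -113]
[56, 12, -36, 52, -75, -102]
[53, 13, -25, 39, -78, -106]
[49, 14, -15, 27, -80, -110]
[43, 13, -8, 16, -80, -116]
[37, 12, -3, 5, -79, -122]
[30, 10, -1, -5, -75, -128]
[23, 7, -3, -16, -70, -134]
[17, 4, -6, -28, -63, -138]
[11, 0, -11, -40, -55, -142]
[6, -3, -17, -53, -46, -144]
[11, 4, -23, -65, -35, -130]
[7, 7, -27, -74, -36, -117]
[4, 9, -31, -81, -37, -106]
-1 [0.58 0.15 0.34] True
[66, 26, -45, 51, -65, -124]
[62, 24, -42, 52, -67, -119]
[60, 22, -38, 52, -70, -113]
[58, 9, -34, 50, -80, -100]
[55, 10, -23, 38, -82, -104]
[50, 11, -14, 26, -84, -110]
[44, 11, -6, 16, -85, -116]
[38, 9, -1, 5, -83, -123]
[31, 7, 0, -5, -80, -130]
[24, 4, -1, -16, -74, -136]
[18, 0, -5, -26, -66, -142]
[12, -3, -10, -37, -58, -147]
[8, -7, -16, -49, -48, -151]
[11, 4, -23, -65, -35, -130]
[7, 7, -27, -74, -36, -117]
[4, 9, -31, -81, -37, -106]
-1 [0.62 0.1  0.32] True
[66, 26, -45, 51, -65, -124]
[62, 24, -42, 52, -67, -119]
[60, 22, -38, 52, -70, -113]
[50, 10, -38, 55, -73, -99]
[48, 11, -26, 41, -76, -102]
[44, 12, -15, 29, -79, -106]
[38, 13, -6, 17, -81, -111]
[32, 12, -1, 6, -81, -116]
[25, 10, 2, -6, -79, -123]
[17, 8, 2, -17, -75, -129]
[10, 5, -1, -29, -69, -134]
[4, 2, -6, -41, -61, -138]
[-2, -1, -12, -53, -54, -141]
[11, 4, -23, -65, -35, -130]
[7, 7, -27, -74, -36, -117]
[4, 9, -31, -81, -37, -106]
```

```bash
cat > rows.py <<'E'
from ik import *
pc=C+u*.066+n*.0168; M=np.array([.60,.15,.30])
F=lambda a: Ro.from_rotvec(u*np.radians(a)).as_matrix()
def rows(pts,rel,Rg):
    """pts: (flip angle, pair centre); rel: TCP offset from centre and Rg orientation at flip 0; rows from the measured pose"""
    R0,p0=pose()
    for a,c in pts:
        p=c+F(a)@rel; d=R0.T@(p-p0); r=np.degrees(Ro.from_matrix(R0.T@F(a)@Rg).as_rotvec())
        print([float(x) for x in np.round(d,4)]+[float(x) for x in np.round(r,1)])
E
python3 - <<'E'
from rows import *
import pickle
R0,p0=pose(); pickle.dump((R0,p0-pc),open("grip.pkl","wb"))
rows([(0,pc+u*.003),(0,pc+u*.006),(0,pc+u*.006+n*.015),(0,pc+u*.01+n*.05),(0,pc+u*.03+n*.1)]+[(0,pc+u*.03+n*.1+(M-pc-u*.03-n*.1)*t) for t in(.35,.7,1)],p0-pc,R0)
E
```

```text
[0.0019, -0.0, -0.0023, 0.0, 0.0, 0.0]
[0.0039, -0.0, -0.0046, 0.0, 0.0, 0.0]
[0.0039, -0.015, -0.0046, 0.0, 0.0, 0.0]
[0.0064, -0.05, -0.0076, 0.0, 0.0, 0.0]
[0.0193, -0.1, -0.0229, 0.0, 0.0, 0.0]
[0.0538, -0.1269, -0.0279, 0.0, 0.0, 0.0]
[0.0882, -0.1538, -0.0329, 0.0, 0.0, 0.0]
[0.1178, -0.1769, -0.0373, 0.0, 0.0, 0.0]
```

Call:
{"name": "jog_arm", "arguments": {"plan": [[[0.2, 0.002, 0, -0.0023, 0, 0, 0], [0.2, 0.004, 0, -0.0046, 0, 0, 0], [0.2, 0.004, -0.015, -0.0046, 0, 0, 0], [0.2, 0.005, -0.033, -0.006, 0, 0, 0], [0.2, 0.0065, -0.05, -0.0076, 0, 0, 0], [0.2, 0.013, -0.075, -0.015, 0, 0, 0], [0.2, 0.0193, -0.1, -0.0229, 0, 0, 0], [0.2, 0.036, -0.113, -0.025, 0, 0, 0], [0.2, 0.0538, -0.127, -0.0279, 0, 0, 0], [0.2, 0.07, -0.14, -0.03, 0, 0, 0], [0.2, 0.0882, -0.154, -0.033, 0, 0, 0], [0.2, 0.105, -0.166, -0.035, 0, 0, 0], [0.2, 0.1178, -0.177, -0.0373, 0, 0, 0], [0.2, 0.1178, -0.177, -0.0373, 0, 0, 0], [0.2, 0.1178, -0.177, -0.0373, 0, 0, 0]]]}}

```text
clock: 20.52
tool_pos: [0.5849, 0.1392, 0.3171]
orientation: [-132.4, -29.6, -119.8]
force: [-0.1, 0.1, -3.9]
opening: 0.032
gripper_force: 30.0
```

Run:
```python
from rows import *
import pickle
Rg,rel=pickle.load(open("grip.pkl","rb")); o=ctrl.get_obs(); print(np.round(o["joint_pos"],1),np.round(o["force"],1))
rows([(-9*k,M) for k in range(0,21)],rel,Rg)
c=cam("wrist"); cv2.imwrite("pics/held.png",c[0]); b,l=blobs(c[0],(98,100,40),(128,255,255),200); print(b)
# predicted pair in wrist (as held at pick): earlier blue blobs were [223,172,33,69],[220,266,35,22]
```

```text
[  55.9   12.3  -36.3   52.   -75.1 -102.5] [-0.1  0.1 -3.9]
[0.0002, -0.0004, -0.0003, 0.0, -0.0, 0.0]
[0.0001, 0.0014, -0.0004, -5.8, -0.0, 6.9]
[-0.0002, 0.003, -0.0007, -11.5, -0.0, 13.8]
[-0.0007, 0.0047, -0.0011, -17.3, -0.0, 20.7]
[-0.0014, 0.0061, -0.0017, -23.1, -0.0, 27.6]
[-0.0023, 0.0075, -0.0024, -28.9, -0.0, 34.5]
[-0.0033, 0.0086, -0.0033, -34.7, -0.0, 41.4]
[-0.0044, 0.0095, -0.0042, -40.5, -0.0, 48.3]
[-0.0057, 0.0102, -0.0053, -46.3, -0.0, 55.2]
[-0.007, 0.0106, -0.0064, -52.1, 0.0, 62.1]
[-0.0083, 0.0107, -0.0075, -57.9, 0.0, 68.9]
[-0.0096, 0.0106, -0.0086, -63.6, 0.0, 75.8]
[-0.0109, 0.0102, -0.0097, -69.4, 0.0, 82.7]
[-0.0122, 0.0095, -0.0107, -75.2, 0.0, 89.6]
[-0.0133, 0.0086, -0.0117, -81.0, 0.0, 96.5]
[-0.0143, 0.0075, -0.0125, -86.8, 0.0, 103.4]
[-0.0152, 0.0062, -0.0133, -92.6, 0.0, 110.3]
[-0.0159, 0.0047, -0.0139, -98.4, 0.0, 117.2]
[-0.0164, 0.0031, -0.0143, -104.2, 0.0, 124.1]
[-0.0167, 0.0014, -0.0146, -110.0, 0.0, 131.0]
[-0.0168, -0.0004, -0.0146, 115.8, -0.0, -137.8]
[([358, 114, 111, 114, 6686], [410.6, 174.4]), ([244, 123, 19, 19, 202], [254.2, 133.0]), ([222, 173, 34, 68, 2111], [239.9, 207.4]), ([220, 265, 36, 23, 784], [237.7, 276.6])]
```

Call:
{"name": "jog_arm", "arguments": {"plan": [[[0.2, 0.0001, 0.001, -0.0004, -4.5, 0, 5.4], [0.2, -0.0002, 0.003, -0.0007, -11.5, 0, 13.8], [0.2, -0.0007, 0.0047, -0.0011, -17.3, 0, 20.7], [0.2, -0.0014, 0.0061, -0.0017, -23.1, 0, 27.6], [0.2, -0.0023, 0.0075, -0.0024, -28.9, 0, 34.5], [0.2, -0.0033, 0.0086, -0.0033, -34.7, 0, 41.4], [0.2, -0.0044, 0.0095, -0.0042, -40.5, 0, 48.3], [0.2, -0.0057, 0.0102, -0.0053, -46.3, 0, 55.2], [0.2, -0.007, 0.0106, -0.0064, -52.1, 0, 62.1], [0.2, -0.0083, 0.0107, -0.0075, -57.9, 0, 68.9], [0.2, -0.0096, 0.0106, -0.0086, -63.6, 0, 75.8], [0.2, -0.0109, 0.0102, -0.0097, -69.4, 0, 82.7], [0.2, -0.0122, 0.0095, -0.0107, -75.2, 0, 89.6], [0.2, -0.0133, 0.0086, -0.0117, -81, 0, 96.5], [0.2, -0.0143, 0.0075, -0.0125, -86.8, 0, 103.4], [0.2, -0.0152, 0.0062, -0.0133, -92.6, 0, 110.3], [0.2, -0.0159, 0.0047, -0.0139, -98.4, 0, 117.2], [0.2, -0.0164, 0.0031, -0.0143, -104.2, 0, 124.1], [0.2, -0.0167, 0.0014, -0.0146, -110, 0, 131], [0.2, -0.0168, -0.0004, -0.0146, -115.2, 0, 137]]]}}

```text
clock: 23.08
tool_pos: [0.5846, 0.1612, 0.3163]
orientation: [132.9, -29.2, 117.3]
force: [-0.2, -0.4, -3.0]
opening: 0.0322
gripper_force: 30.0
```

Run:
```python
from rows import *
import pickle
Rg,rel=pickle.load(open("grip.pkl","rb")); o=ctrl.get_obs(); print(np.round(o["joint_pos"],1),np.round(o["force"],1))
S=pc+u*.012+n*.1
rows([(-180,M),(-180,S+u*.02),(-180,pc+u*.008+n*.05)],rel,Rg)
c=cam("wrist"); cv2.imwrite("pics/held2.png",c[0]); b,l=blobs(c[0],(98,100,40),(128,255,255),200); print(b)
```

```text
[   5.8   -2.6  -16.5  -52.6  -46.7 -143.9] [-0.2 -0.4 -3. ]
[0.0006, 0.0015, -0.0002, -0.7, -0.1, 0.5]
[0.0052, -0.0741, 0.0987, -0.7, -0.1, 0.5]
[-0.0097, -0.124, 0.1176, -0.7, -0.1, 0.5]
[([205, 81, 46, 32, 330], [226.8, 96.6]), ([221, 173, 35, 68, 2101], [239.9, 207.4]), ([219, 266, 37, 22, 788], [237.2, 276.5])]
```

Call:
{"name": "jog_arm", "arguments": {"plan": [[[0.2, 0.002, -0.017, 0.025, -0.7, 0, 0.5], [0.2, 0.003, -0.037, 0.05, -0.7, 0, 0.5], [0.2, 0.004, -0.057, 0.075, -0.7, 0, 0.5], [0.2, 0.0052, -0.0741, 0.0987, -0.7, 0, 0.5], [0.2, 0.0, -0.09, 0.105, -0.7, 0, 0.5], [0.2, -0.005, -0.108, 0.111, -0.7, 0, 0.5], [0.2, -0.0097, -0.124, 0.1176, -0.7, 0, 0.5], [0.2, -0.0097, -0.124, 0.1176, -0.7, 0, 0.5], [0.2, -0.0097, -0.124, 0.1176, -0.7, 0, 0.5], [0.2, -0.0097, -0.124, 0.1176, -0.7, 0, 0.5]]]}}

```text
clock: 24.38
tool_pos: [0.5537, 0.2285, 0.1647]
orientation: [132.1, -29.3, 117.2]
force: [0.1, -0.4, -3.4]
opening: 0.032
gripper_force: 30.0
```

Run:
```python
from rows import *
import pickle
Rg,rel=pickle.load(open("grip.pkl","rb")); o=ctrl.get_obs(); print(np.round(o["joint_pos"],1),np.round(o["force"],1),np.round(o["opening"],4))
rows([(-180,pc+u*.006+n*.02),(-180,pc+u*.006+n*.004),(-180,pc+u*.003+n*.002),(-180,pc+u*.001)],rel,Rg)
c=cam("wrist"); b,l=blobs(c[0],(98,100,40),(128,255,255),200); print(b)
```

```text
[   6.9    7.   -26.6  -73.7  -36.1 -117.4] [ 0.1 -0.4 -3.4] 0.032
[-0.0016, -0.0329, 0.002, 0.1, -0.1, 0.4]
[-0.0015, -0.0489, 0.002, 0.1, -0.1, 0.4]
[-0.0034, -0.051, 0.0043, 0.1, -0.1, 0.4]
[-0.0047, -0.053, 0.0058, 0.1, -0.1, 0.4]
[([274, 78, 40, 29, 304], [295.5, 92.1]), ([221, 173, 35, 68, 2107], [239.9, 207.5]), ([219, 265, 37, 23, 790], [237.3, 276.5])]
```

Call:
{"name": "jog_arm", "arguments": {"plan": [[[0.2, -0.0016, -0.012, 0.002, 0.1, -0.1, 0.4], [0.2, -0.0016, -0.025, 0.002, 0.1, -0.1, 0.4], [0.2, -0.0016, -0.036, 0.002, 0.1, -0.1, 0.4], [0.2, -0.0015, -0.044, 0.002, 0.1, -0.1, 0.4], [0.2, -0.0015, -0.049, 0.002, 0.1, -0.1, 0.4], [0.2, -0.0015, -0.049, 0.002, 0.1, -0.1, 0.4], [0.2, -0.0015, -0.049, 0.002, 0.1, -0.1, 0.4]]]}}

```text
clock: 25.3
tool_pos: [0.5178, 0.2292, 0.1306]
orientation: [132.5, -29.6, 116.8]
force: [-0.5, -0.5, -3.6]
opening: 0.0315
gripper_force: 30.0
```

Run:
```python
from rows import *
import pickle
Rg,rel=pickle.load(open("grip.pkl","rb")); o=ctrl.get_obs(); print(np.round(o["force"],1),np.round(o["opening"],4))
rows([(-180,pc+u*.006+n*.002),(-180,pc+u*.003+n*.001),(-180,pc+u*.001),(-180,pc)],rel,Rg)
```

```text
[-0.5 -0.5 -3.6] 0.0315
[0.0003, -0.0015, -0.0001, 0.0, 0.0, -0.1]
[-0.0016, -0.0025, 0.0022, 0.0, 0.0, -0.1]
[-0.0029, -0.0035, 0.0037, 0.0, 0.0, -0.1]
[-0.0035, -0.0035, 0.0045, 0.0, 0.0, -0.1]
```

No contact yet. Next, the last 3 mm in and down, with a force check.

Call:
{"name": "jog_arm", "arguments": {"plan": [[[0.2, 0.0003, -0.0015, 0, 0, 0, 0], [0.2, -0.0016, -0.0025, 0.0022, 0, 0, 0], [0.2, -0.0023, -0.003, 0.0029, 0, 0, 0], [0.2, -0.0023, -0.003, 0.0029, 0, 0, 0], [0.2, -0.0023, -0.003, 0.0029, 0, 0, 0]]]}}

```text
clock: 25.92
tool_pos: [0.5178, 0.2293, 0.1257]
orientation: [132.5, -29.6, 116.8]
force: [1.2, 0.4, -3.3]
opening: 0.0319
gripper_force: 30.0
```

Run:
```python
from rows import *
import pickle
Rg,rel=pickle.load(open("grip.pkl","rb")); o=ctrl.get_obs(); f=np.array(o["force"]); print("u,n,y force",[(f@k).round(1) for k in(u,n,y)],np.round(o["opening"],4))
rows([(-180,pc+u*.001),(-180,pc)],rel,Rg)
```

```text
u,n,y force [np.float64(-3.3), np.float64(-1.2), np.float64(0.4)] 0.0319
[-0.0005, -0.0003, 0.0008, 0.0, 0.0, -0.1]
[-0.0011, -0.0003, 0.0016, 0.0, 0.0, -0.1]
```

Call:
{"name": "jog_arm", "arguments": {"plan": [[[0.2, -0.0007, -0.0003, 0.0009, 0, 0, 0], [0.2, -0.0013, -0.0003, 0.0018, 0, 0, 0], [0.2, -0.0013, -0.0003, 0.0018, 0, 0, 0]]]}}

```text
clock: 26.3
tool_pos: [0.5189, 0.2297, 0.1242]
orientation: [132.4, -29.6, 116.8]
force: [-2.1, -0.2, 3.3]
opening: 0.0321
gripper_force: 30.0
```

Run:
```python
from rows import *
import pickle
Rg,rel=pickle.load(open("grip.pkl","rb")); o=ctrl.get_obs(); f=np.array(o["force"]); print("u,n,y force",[(f@k).round(1) for k in(u,n,y)],np.round(o["opening"],4))
rows([(-180,pc+u*.001),(-180,pc)],rel,Rg)
```

```text
u,n,y force [np.float64(3.9), np.float64(0.5), np.float64(-0.3)] 0.0321
[0.0003, -0.0002, -0.0009, 0.0, -0.0, -0.1]
[-0.0004, -0.0002, -0.0001, 0.0, -0.0, -0.1]
```

The ledge and back-rest now carry the pair (net force along the slope is +3.9 N). Releasing and backing out.

Call:
{"name": "jog_arm", "arguments": {"plan": [[[0.4, 0, 0, 0, 0, 0, 0], [0.55, 0, 0, 0, 0, 0, 0], [0.68, 0, 0, 0, 0, 0, 0], [0.68, 0, 0, 0, 0, 0, 0], [0.68, 0, 0, 0, 0, 0, 0], [0.68, 0, 0, 0, 0, 0, 0]]]}}

```text
clock: 27.05
tool_pos: [0.5187, 0.2294, 0.1237]
orientation: [132.5, -29.6, 116.8]
force: [0.2, -0.2, 0.9]
opening: 0.0597
gripper_force: 0.0
```

Run:
```python
from rows import *
R0,p0=pose(); print("tcp u,n,y",[round(float((p0-C)@k),4) for k in(u,n,y)],ctrl.get_obs()["opening"],np.round(ctrl.get_obs()["force"],1))
c=cam("wrist"); cv2.imwrite("pics/rel.png",c[0]); b,l=blobs(c[0],(98,100,40),(128,255,255),200); print(b)
print([proj(c,C+u*(.066+a)+n*.0+y*b).round(1).tolist() for a,b in((.066,-.032),(.066,.032),(-.066,.032),(-.066,-.032))])
```

```text
tcp u,n,y [0.0889, 0.0165, 0.0112] 0.05965150790880052 [ 0.2 -0.2  0.9]
[([310, 75, 35, 28, 269], [328.6, 87.9]), ([223, 172, 33, 68, 2073], [240.2, 206.4]), ([221, 266, 35, 22, 762], [238.2, 276.6])]
[[217.3, 298.0], [224.5, 168.7], [238.9, 234.3], [237.0, 305.0]]
```

Call:
{"name": "jog_arm", "arguments": {"plan": [[[0.68, 0, 0, -0.015, 0, 0, 0], [0.68, 0, 0, -0.04, 0, 0, 0], [0.68, 0, 0, -0.07, 0, 0, 0], [0.68, 0, 0, -0.1, 0, 0, 0], [0.68, 0, 0, -0.13, 0, 0, 0], [0.68, 0, 0, -0.13, 0, 0, 0], [0.68, 0, 0, -0.13, 0, 0, 0]]]}}

```text
clock: 27.98
tool_pos: [0.4526, 0.1474, 0.2005]
orientation: [132.4, -29.5, 116.8]
force: [0.5, 0.3, 0.2]
opening: 0.0597
gripper_force: 0.0
```

Run:
```python
from rows import *
R0,p0=pose(); print("tcp u,n,y",[round(float((p0-C)@k),4) for k in(u,n,y)])
def mask(c):
    h=cv2.cvtColor(c[0],cv2.COLOR_BGR2HSV); return cv2.inRange(h,(98,100,40),(128,255,255)),cv2.inRange(h,(0,90,20),(14,255,125))
K=[(.066,-.032),(.066,.032),(-.066,.032),(-.066,-.032)]
for nm in ("wrist","side","scene"):
    c=cam(nm); cv2.imwrite(f"pics/fin_{nm}.png",c[0])
    e=[{nn:[proj(c,C+u*(.066+a)+n*nn+y*b).round(0).astype(int).tolist() for a,b in K]} for nn in(0,.016,.032)]; print(nm,e)
    allp=np.array(sum([list(d.values())[0] for d in e],[])); x0,y0=allp.min(0)-12;x1,y1=allp.max(0)+12
    for name,m in zip(("blue","brown"),mask(c)):
        k=np.zeros_like(m);k[max(y0,0):y1,max(x0,0):x1]=m[max(y0,0):y1,max(x0,0):x1]
        n_,l,s,ce=cv2.connectedComponentsWithStats(k)
        if n_>1:
            i=1+np.argmax(s[1:,4]); cn=max(cv2.findContours((l==i).astype(np.uint8),0,1)[0],key=cv2.contourArea)
            print(" ",name,s[i].tolist(),cv2.approxPolyDP(cv2.convexHull(cn),2.5,True)[:,0].tolist())
```

```text
tcp u,n,y [0.1889, 0.0169, -0.0725]
wrist [{0: [[237, 204], [239, 145], [244, 196], [243, 240]]}, {0.016: [[255, 204], [255, 145], [255, 196], [255, 240]]}, {0.032: [[272, 204], [270, 145], [266, 196], [267, 240]]}]
  blue [239, 147, 17, 93, 1395] [[254, 147], [255, 238], [245, 239], [239, 205], [241, 148]]
  brown [257, 147, 15, 93, 970] [[270, 147], [271, 211], [266, 239], [257, 239], [257, 147]]
side [{0: [[205, 277], [178, 306], [149, 316], [174, 290]]}, {0.016: [[198, 270], [171, 298], [143, 310], [168, 284]]}, {0.032: [[192, 262], [164, 291], [137, 303], [162, 278]]}]
  blue [172, 272, 31, 33, 335] [[198, 272], [202, 278], [176, 304], [172, 298]]
  brown [138, 263, 60, 46, 1000] [[197, 269], [169, 298], [144, 308], [138, 302], [166, 275], [191, 263]]
scene [{0: [[395, 246], [433, 269], [384, 347], [349, 321]]}, {0.016: [[391, 244], [430, 266], [379, 347], [344, 320]]}, {0.032: [[388, 241], [427, 264], [375, 346], [340, 319]]}]
  blue [389, 268, 41, 66, 164] [[429, 268], [389, 333]]
  brown [340, 229, 89, 116, 5729] [[397, 229], [415, 242], [428, 266], [387, 334], [372, 344], [340, 319], [346, 255], [360, 229]]
```

In all three views the corners fall within 1–3 px of the seated-pair prediction: blue at 0–16 mm and brown at 16–32 mm from the back-rest. The gripper is clear, so I'm handing in.

```bash
python3 -c "
from plant import ctrl
print(ctrl.close_job())"
```

```text
the job is handed in; nothing more can be done
None
```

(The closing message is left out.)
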